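# Stack, square and key-clamp a lamination core

### The job

Build up the transformer core in the stacking jig: thread every lamination packet on the bench over the jig's two pins, flat and fully down, then the aluminium pressure plate with the blue grip on top of them all. Then take the clamp key off its hook, turn it so that the flat on its shank matches the flat in the socket of the eccentric cam, push it fully home and turn the cam clockwise up to its end stop, so that the stack is squared against the stop. Finally pull the key out and hang it back on the hook by its handle, and leave the glue bottle and the roll of tape where they stand.

Things in the scene. Friction and masses are not known exactly. Their poses are not given: they have to be found in the camera images.
- packet_1: bonded packet of grey transformer-steel laminations, striped edges: a bar 36 (x) x 100 (y) x 8 mm (z), 140 g, with two 11 mm through holes on its long middle line, 32 mm either side of the centre; origin at the centre of the underside, z up. Half a turn about z makes no difference; it stays this way up. Three or four are there, all alike
- packet_2: bonded packet of grey transformer-steel laminations, striped edges: a bar 36 (x) x 100 (y) x 8 mm (z), 140 g, with two 11 mm through holes on its long middle line, 32 mm either side of the centre; origin at the centre of the underside, z up. Half a turn about z makes no difference; it stays this way up. Three or four are there, all alike
- packet_3: bonded packet of grey transformer-steel laminations, striped edges: a bar 36 (x) x 100 (y) x 8 mm (z), 140 g, with two 11 mm through holes on its long middle line, 32 mm either side of the centre; origin at the centre of the underside, z up. Half a turn about z makes no difference; it stays this way up. Three or four are there, all alike
- packet_4: bonded packet of grey transformer-steel laminations, striped edges: a bar 36 (x) x 100 (y) x 8 mm (z), 140 g, with two 11 mm through holes on its long middle line, 32 mm either side of the centre; origin at the centre of the underside, z up. Half a turn about z makes no difference; it stays this way up. Three or four are there, all alike
- pressure_plate: aluminium plate 36 (x) x 100 (y) x 10 mm (z) with two 11 mm holes like the packets' (32 mm either side of the centre along y); on its top, in the middle, a blue grip 14 (x) x 38 (y) x 18 mm high, its top 28 mm above the underside. 160 g. Origin at the centre of the underside, z up; half a turn makes no difference
- stacking_jig: dark steel jig fixed to the bench: base plate 100 (x) x 180 (y) x 12 mm, y from -104 to +76 mm; origin on the bench under the middle of the two pins; axes as stack_seat's. At y = +51 mm the face of a fixed stop block, 32 mm high, 44 mm wide; at y = -75.1 mm the axis of the eccentric cam, 42 mm high above the plate, its 33 mm hub 65 mm. Both x sides of the stack are free
- stack_seat (a point): point on top of the jig's base plate (12 mm above the bench) midway between its two pins, where the underside of the lowest packet comes to lie; axes of the jig, z up. The steel pins stand at y = -32 and +32 mm; they are 8 mm thick and 56 mm high, the top 11 mm tapered to a rounded nose
- cam_socket (a point): D-shaped socket of the cam, open at the top: point on the cam's axis at the hub's top face; axes turn with the cam, z up. Round, 22 mm across, 22 mm deep, but for one flat on its -x side, 5.3 mm from the axis (red line on the rim there). The key enters only when its x axis points the same way as this x axis (play about 0.1 rad)
- clamp_cam (a joint): angle of the eccentric cam, rad, growing clockwise seen from above (the heading of cam_socket falls by as much); 0 to 1.55, where 1.55 is the end stop, fully clamped. It starts between 0.15 and 0.55, where the cam is clear of the stack, is a little stiff (0.08 N m) and stays where left; the key leads it by its play, 0.1 rad or more
- clamp_key: clamp key, 112 mm long, 100 to 170 g, hanging shank down. Origin on its axis under the 27 mm shoulder that seats on the hub's top face; z up along the key. Below it a D-shaped shank, 20 mm across, 20 mm long, last 6 mm tapered, its flat on the -x side 4.5 mm from the axis. Above, the shoulder (6 mm) and a 12 mm stem carry a stirrup handle from z = 22 mm (see key_eye)
- key_eye (a point): middle of the underside of the key's black grip bar, 74 mm above the key's origin, axes as the key's; this rests on the hook's rod. The bar is 56 mm long (x), 12 mm thick (y), 18 mm high (z 0 to 18 mm here), red at its -x end, the side of the shank's flat. Below the bar the handle's opening, seen along y, is 36 mm wide (x) and 44 mm high at the middle; its roof falls 4 mm to either side, so the rod centres itself
- hook_seat (a point): top of the horizontal 8 mm rod of the key hook, middle of its straight part, 144 mm above the bench; y points along the rod to its open end. Straight from y = -42 mm, where it bends down to the post (nothing there is higher than the rod), to y = +42 mm; then it turns up, its tip 14 mm higher at y = +55 mm. The key hangs with its y axis along the rod, either way round
- key_hook: stand of the key hook, fixed to the bench: round grey foot 94 mm across, 12 mm high, origin at the centre of its underside, a steel post 36 mm from it towards -y, and the rod (see hook_seat, which is 18 mm towards +y and 144 mm up)
- glue_bottle: white bottle with a red cap, 32 mm across, 87 mm high, standing on the bench behind the jig; origin at the centre of its foot. Not to be disturbed
- yellow_tape: roll of yellow tape lying flat, 62 mm across, 14 mm high, on the bench behind the key hook; origin at the centre of its underside. Not to be disturbed
Not all that is in view belongs to the job. What is shaped like the packet_1 but yellow is not meant.

How it is judged:
By the outcome, as a careful person would: the job done as asked, in the order asked, and still so for the second after the job is handed in, with the robot touching nothing.
Of packet_1, packet_2, packet_3, packet_4 only 3 to 4 are there at a start; the rules pass over those that are not, and their reading is None.
At some moment in a run one of packet_1, packet_2, packet_3, packet_4, pressure_plate may be knocked a few centimetres aside while the robot is not near it.
It also fails if it takes over 208 s, if anything falls off the work surface, if the arm or the gripper's body presses on something with over 40 N, if the wrist force passes 120 N, or if a joint passes its speed limit or range.

### The arm

A 7-joint arm with a two-finger parallel gripper is mounted at the origin on a cart in front of the work surface, level with it; the furniture and walls round the work are solid. World frame = base frame: x ahead of the robot, y to its left, z up, the work surface at z = 0. Lengths are in m, angles in rad, forces in N, time in s.
With the tool pointing down it reaches from about 0.35 to 0.9 m from the base axis. Payload 19.9 kg.
Tool frame: the origin (TCP) lies between the finger pads; the fingertips stand 19 mm ahead of it and the grasp point (between the pads) is the TCP; z points along the fingers, y is the direction in which the jaws open and shut (so a half turn about z gives the same grasp; the last joint's range is limited). The gripper opens to 94 mm and grips with 3 to 60 N. Pads are 16 mm wide; open, the fingers measure 119 mm over their backs; the gripper's body (75 mm by 177 mm) begins 78 mm behind the grasp point.
Start: joints at [-1.323, 0.417, -0.01, 1.614, 0.005, 1.111, -0.053], TCP at [0.179, 0.599, 0.224] pointing down, gripper open.
Joint ranges: [-2.81, 2.81], [-0.39, 2.02], [-1.27, 1.25], [0.06, 2.57], [-1.19, 4.33], [0.19, 2], [-2.82, 2.82]. Speed limits (rad/s): [1.89, 1.89, 2.39, 2.39, 3.01, 3.01, 3.01].

### API

Orientations are given as a 3x3 rotation matrix whose columns are the frame's x, y, z axes.
In Python, from rig import robot gives the robot as it stands. Calls block until the motion is done:
- robot.move_ptp(position, orientation): joint-space move of the TCP to a pose.
- robot.move_linear(position, velocity=0.15, frame=None, threshold=None): straight line of the TCP; frame=None keeps the orientation; velocity is the mean speed in m/s. With threshold (N) it stops when the force on the tool has changed by that much, and returns True; else False.
- robot.goto_joints(angles): joint-space move.
- robot.gripper_to(opening): finger opening in m; the grip force is fixed at half the most; returns when the fingers have stopped.
- robot.pause(seconds).
- robot.ik(position, orientation): joint angles nearest the present ones, or None.
- robot.get_state(): the state.
- robot.grab_frame(name): name is "scene" or "top" or "wrist"; returns the picture (480x640x3 uint8, red, green, blue); there is no depth.
- robot.camera_info(name): a dict with "fx", "fy", "cx", "cy" (pixels), "rvec" (rotation vector, rad) and "tvec" (3), from world to camera coordinates, as OpenCV has them. Camera axes: x right, y down, z forward; pixel columns grow to the right and rows downward; lengths in m; the calibration is good to about 2 mm. A picture is of the moment at which its call begins: read the wrist's pose just before it. camera_info takes no time and is no camera call; for the wrist camera it gives the pose at the moment of the call.
A pose or a line that the arm cannot do raises robot.PlanningError and nothing moves.
- robot.sign_off(): hands the job in, once; it reports no verdict.
The state is a dict: "time": time; "qpos": joint angles; "joint_vel": joint speeds; "effort": joint torques, N m; "ee_pos": TCP position; "tool_rot": TCP orientation; "force": force on the tool from outside, world axes, zero at the start; "moment": the same for the moment, N m; "opening": finger opening in m.
Only numpy, scipy, OpenCV 4.12 (cv2) and the standard library are available. Lean on these libraries where they do the work, as an engineer would, in place of code of your own. Each camera call takes 0.05 s, during which the arm holds its last target.

## Working session

There is one attempt and no reset: what is moved stays moved. The work goes in short steps, each a Python script; the robot and the scene stay as the last script left them, time stands still between calls to the robot, and variables do not carry over. Pictures are saved under pics/ and viewed, and the job is handed in when it is done.

```bash
ls; mkdir -p pics
python3 - <<'E'
from rig import robot
import cv2
for n in ("scene","top","wrist"):
    i=robot.camera_info(n); print(n,i)
    cv2.imwrite(f"pics/a_{n}.png",robot.grab_frame(n)[:,:,::-1])
s=robot.get_state();print(s)
E
```

```text
pics
scene {'fx': 490.26165519555093, 'fy': 490.26165519555093, 'cx': 317.9690706201404, 'cy': 238.5426436913754, 'rvec': array([ 1.77675117, -0.97033149,  0.62820946]), 'tvec': array([-0.30431194,  0.30338183,  0.79764572])}
top {'fx': 569.239462196074, 'fy': 569.239462196074, 'cx': 328.15718798888696, 'cy': 233.84962977437104, 'rvec': array([ 2.14848662, -2.2076472 ,  0.06144935]), 'tvec': array([0.02473109, 0.55533948, 1.3129937 ])}
wrist {'fx': 367.0154838260826, 'fy': 367.0154838260826, 'cx': 318.053215581084, 'cy': 238.9098271540108, 'rvec': array([-2.36502756, -1.76414296, -0.20372015]), 'tvec': array([-0.62521619, -0.02440514,  0.38921982])}
{'time': 0.15, 'qpos': array([-1.3224991 ,  0.41781263, -0.01030043,  1.61399152,  0.00471584,
        1.11067556, -0.05302921]), 'joint_vel': array([-0.0004342 , -0.00149093,  0.00021483,  0.00010317,  0.00054713,
       -0.00136683, -0.00035247]), 'effort': array([ 1.71942400e-03, -8.51528120e+01,  6.39027636e-01, -4.26138175e+01,
       -4.89570166e-02,  1.70999259e-02,  2.60710954e-05]), 'ee_pos': array([0.17854072, 0.59870229, 0.22400277]), 'tool_rot': array([[-9.58296976e-01,  2.85774178e-01, -1.59567923e-04],
       [ 2.85774208e-01,  9.58296604e-01, -8.49310240e-04],
       [-8.97975369e-05, -8.59491832e-04, -9.99999627e-01]]), 'force': array([ 0.00123405, -0.00593897, -1.138671  ]), 'moment': array([-0.0107154 ,  0.02943194, -0.02233074]), 'opening': 0.09398919862587442}
```

View pics/a_scene.png

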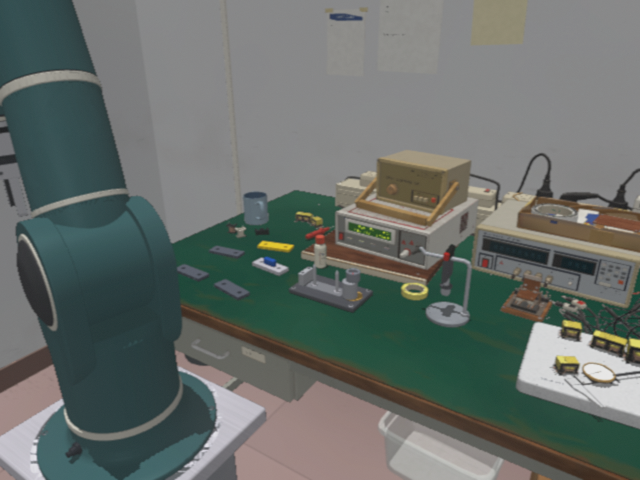

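View pics/a_top.png

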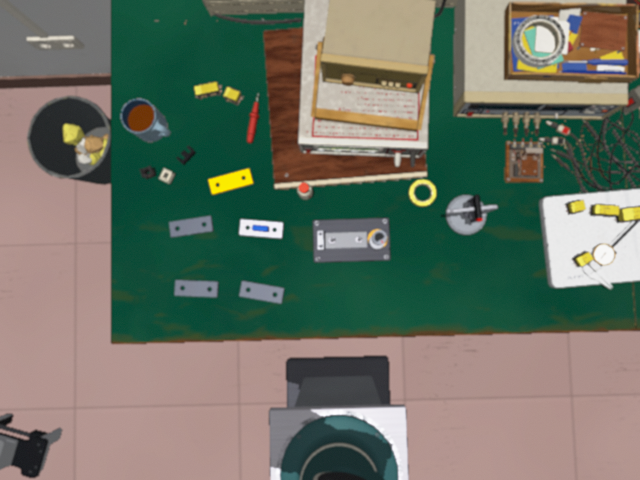

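View pics/a_wrist.png

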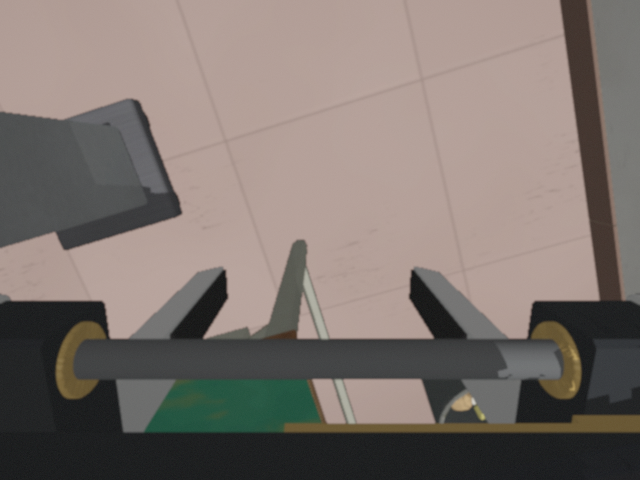

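The top view shows three grey bars at (191,226), (196,289) and (262,292). They fit the packet description. The bar at (231,181) is yellow, so it is not meant. The plate with the blue grip is at (261,229), the jig at (352,240) and the hook at (467,213). I'll enlarge these to confirm.

Run:
```python
import cv2
t=cv2.imread("pics/a_top.png")
a=cv2.resize(t[205:310,160:300],None,fx=4,fy=4,interpolation=cv2.INTER_CUBIC)
b=cv2.resize(t[210:270,305:400],None,fx=8,fy=8,interpolation=cv2.INTER_CUBIC)
cv2.imwrite("pics/b1.png",a);cv2.imwrite("pics/b2.png",b)
s=cv2.imread("pics/a_scene.png")
cv2.imwrite("pics/b3.png",cv2.resize(s[220:330,280:480],None,fx=4,fy=4,interpolation=cv2.INTER_CUBIC))
```

```text
(no output)
```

View pics/b1.png

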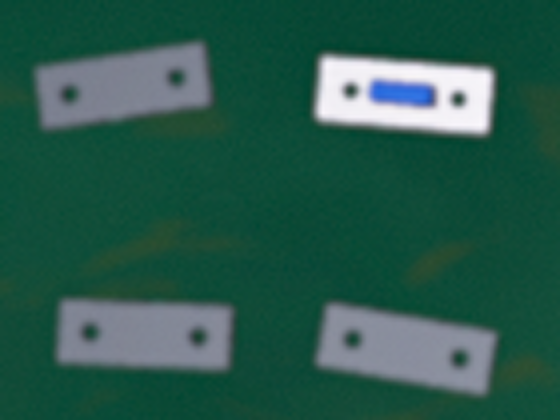

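View pics/b2.png

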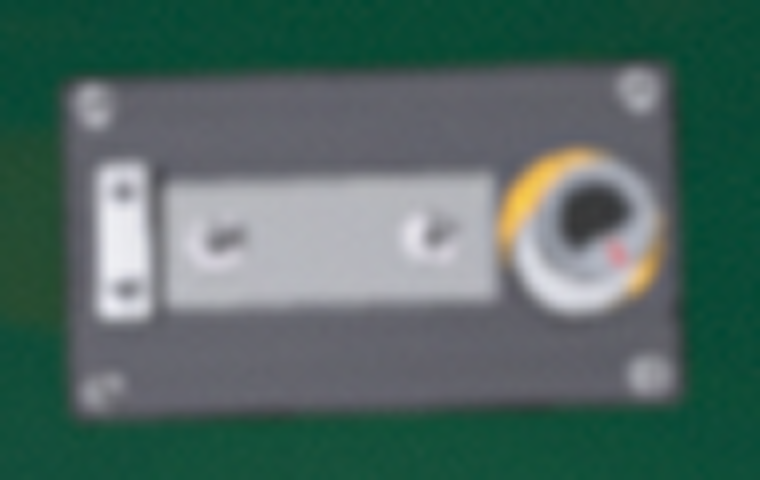

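View pics/b3.png

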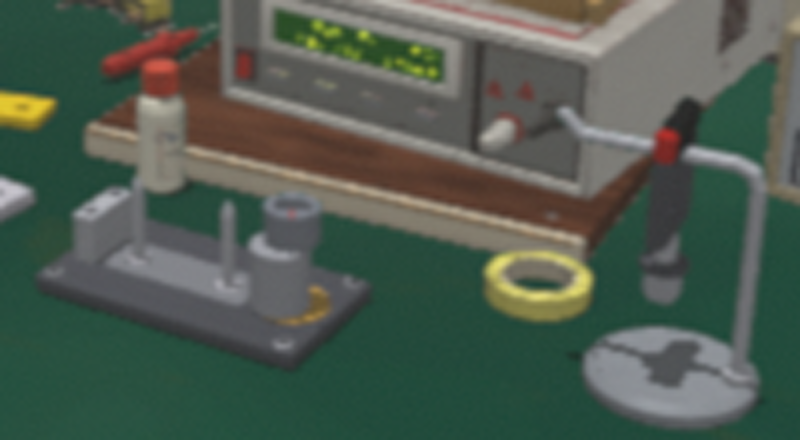

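Confirmed: there are three grey packets. The bright strip in the jig looks like the bare seat face, and I'll check that close up. Next is the wrist camera geometry and rough positions from the top view.

```bash
cat > h.py <<'E'
from rig import robot
import numpy as np, cv2
from scipy.spatial.transform import Rotation as Rn
def Rdown(yaw):
    # tool z down; tool y axis (jaws) at world heading yaw
    y=np.array([np.cos(yaw),np.sin(yaw),0]); z=np.array([0,0,-1.]); x=np.cross(y,z)
    return np.column_stack([x,y,z])
def ray(info,px):
    R=Rn.from_rotvec(info["rvec"]).as_matrix(); c=-R.T@info["tvec"]
    px=np.atleast_2d(np.asarray(px,float))
    d=np.column_stack([(px[:,0]-info["cx"])/info["fx"],(px[:,1]-info["cy"])/info["fy"],np.ones(len(px))])@R
    return c,d
def onz(info,px,z):
    c,d=ray(info,px); return c+d*((z-c[2])/d[:,2])[:,None]
def proj(info,P):
    R=Rn.from_rotvec(info["rvec"]).as_matrix(); q=np.atleast_2d(P)@R.T+info["tvec"]
    return np.column_stack([q[:,0]/q[:,2]*info["fx"]+info["cx"],q[:,1]/q[:,2]*info["fy"]+info["cy"]])
def snap(cam,fn=None):
    i=robot.camera_info(cam); f=robot.grab_frame(cam)[:,:,::-1].copy()
    if fn: cv2.imwrite("pics/"+fn,f)
    return i,f
E
python3 - <<'E'
from h import *
i=robot.camera_info("wrist");s=robot.get_state()
R=Rn.from_rotvec(i["rvec"]).as_matrix();c=-R.T@i["tvec"]
T=s["tool_rot"]
print("cam in tool",T.T@(c-s["ee_pos"]),"\n axes in tool\n",(T.T@R.T).round(3))
t=robot.camera_info("top");R=Rn.from_rotvec(t["rvec"]).as_matrix();print("top cam",-R.T@t["tvec"])
for n,p,z in [("p191",(191,226),.008),("p196",(196,289),.008),("p262",(262,292),.008),("plate",(261,229),.01),("yel",(231,181),.008),
 ("jig base c",(352,240),.012),("hub",(305+588/8,210+210/8),.077),("bottle",(305,190),.087),("tape",(423,193),.014),("barred",(480,208),.15),("foot",(467,213),.012)]:
    print(n,onz(t,p,z)[0].round(3))
E
```

```text
cam in tool [ 0.06540424  0.00026658 -0.16067261] 
 axes in tool
 [[ 0.001 -0.974 -0.228]
 [ 1.     0.001  0.001]
 [-0.001 -0.228  0.974]]
top cam [ 0.46108179 -0.00844432  1.34918431]
p191 [0.584 0.335 0.008]
p196 [0.435 0.324 0.008]
p262 [0.424 0.169 0.008]
plate [0.572 0.168 0.01 ]
yel [0.689 0.238 0.008]
jig base c [ 0.54  -0.046  0.012]
hub [ 0.543 -0.104  0.077]
bottle [0.651 0.058 0.087]
tape [ 0.647 -0.216  0.014]
barred [ 0.592 -0.314  0.15 ]
foot [ 0.596 -0.318  0.012]
```

Run:
```python
from h import *
import math
for n,p in [("jig",(.54,-.03,.15)),("hub",(.543,-.104,.17)),("p1",(.584,.335,.1)),("p2",(.435,.324,.1)),("p3",(.424,.169,.1)),("plate",(.572,.168,.1)),("hook",(.592,-.314,.18))]:
    for y in (0,math.pi/2,math.pi,-math.pi/2):
        q=robot.ik(p,Rdown(y)); print(n,round(y,2),None if q is None else np.round(q,2))
```

```text
jig 0 [-0.57  0.43  0.71  1.91 -0.35  0.92  0.31]
jig 1.57 [-0.48  0.41  0.59  1.91 -0.28  0.91  1.82]
jig 3.14 [-0.81  0.59  1.09  1.92 -0.62  1.01 -2.59]
jig -1.57 [-0.75  0.54  0.98  1.92 -0.54  0.98 -1.09]
hub 0 [-0.58  0.5   0.93  1.87 -0.47  1.01  0.55]
hub 1.57 [-0.47  0.44  0.77  1.87 -0.37  0.98  2.03]
hub 3.14 [-0.67  0.58  1.09  1.87 -0.59  1.05 -2.48]
hub -1.57 [-0.67  0.58  1.08  1.87 -0.59  1.05 -0.92]
p1 0 [-0.81  0.66  0.36  1.59 -0.26  0.94 -0.37]
p1 1.57 [-0.63  0.63  0.1   1.58 -0.07  0.93  1.06]
p1 3.14 [-0.42  0.64 -0.21  1.57  0.15  0.94  2.46]
p1 -1.57 [-0.98  0.71  0.61  1.6  -0.47  0.98 -1.79]
p2 0 [-0.98  0.45  0.35  1.93 -0.21  0.79 -0.51]
p2 1.57 [-0.75  0.43  0.07  1.93 -0.04  0.79  0.91]
p2 3.14 [-0.53  0.44 -0.21  1.92  0.12  0.8   2.34]
p2 -1.57 [-1.17  0.49  0.6   1.94 -0.38  0.82 -1.94]
p3 0 [-0.85  0.32  0.46  2.14 -0.22  0.72 -0.24]
p3 1.57 [-0.66  0.3   0.24  2.13 -0.11  0.72  1.23]
p3 3.14 [-0.41  0.3  -0.04  2.13  0.02  0.72  2.68]
p3 -1.57 [-1.    0.36  0.65  2.15 -0.32  0.74 -1.71]
plate 0 [-0.75  0.57  0.55  1.8  -0.38  0.87 -0.03]
plate 1.57 [-0.53  0.52  0.25  1.8  -0.16  0.85  1.37]
plate 3.14 [-0.27  0.51 -0.09  1.79  0.06  0.85  2.76]
plate -1.57 [-0.8   0.59  0.63  1.81 -0.43  0.89 -1.55]
hook 0 [-0.1   0.68  0.82  1.55 -0.53  1.15  0.84]
hook 1.57 [-0.14  0.71  0.9   1.55 -0.59  1.17  2.45]
hook 3.14 [-0.22  0.8   1.08  1.56 -0.73  1.24 -2.16]
hook -1.57 [-0.11  0.68  0.85  1.55 -0.54  1.15 -0.72]
```

Run:
```python
from h import *
robot.move_ptp((.543,-.13,.19),Rdown(0))
s=robot.get_state();print(s["time"],s["ee_pos"].round(4))
i,f=snap("wrist","c1.png")
np.save("c1.npy",i,allow_pickle=True)
```

```text
3.0167 [ 0.5432 -0.1292  0.1899]
```

View pics/c1.png

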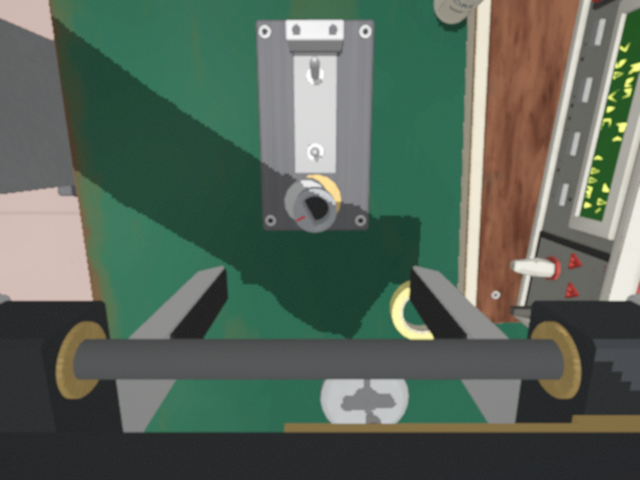

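Run:
```python
from h import *
robot.move_linear((.543,-.095,.145))
s=robot.get_state();print(s["time"],s["ee_pos"].round(4))
i,f=snap("wrist","c2.png")
np.save("c2.npy",i,allow_pickle=True)
g=f[:300,220:420]; cv2.imwrite("pics/c2b.png",cv2.resize(g,None,fx=2,fy=2,interpolation=cv2.INTER_CUBIC)[:600])
```

```text
3.6 [ 0.5431 -0.0954  0.1453]
```

View pics/c2b.png

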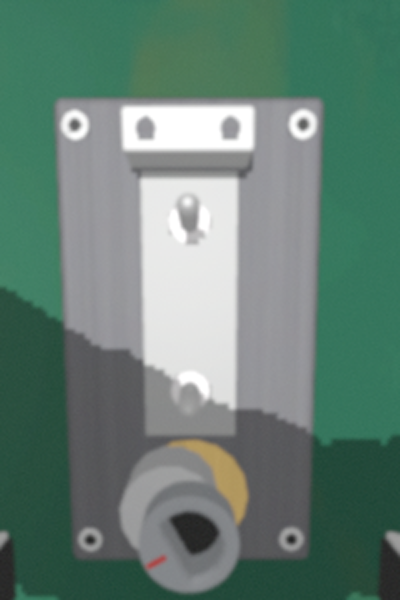

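Run:
```python
import cv2
f=cv2.imread("pics/c2.png")
a=cv2.resize(f[85:130,290:340],None,fx=10,fy=10,interpolation=cv2.INTER_CUBIC)[:400,:400]
b=cv2.resize(f[180:220,295:335],None,fx=10,fy=10,interpolation=cv2.INTER_CUBIC)
h=cv2.resize(f[235:302,280:347],None,fx=8,fy=8,interpolation=cv2.INTER_CUBIC)
cv2.imwrite("pics/c3.png",cv2.hconcat([a,b])); cv2.imwrite("pics/c4.png",h)
```

```text
(no output)
```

View pics/c3.png

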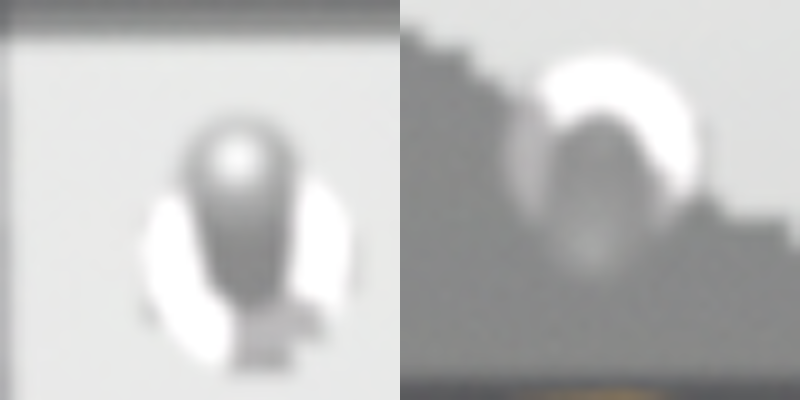

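View pics/c4.png

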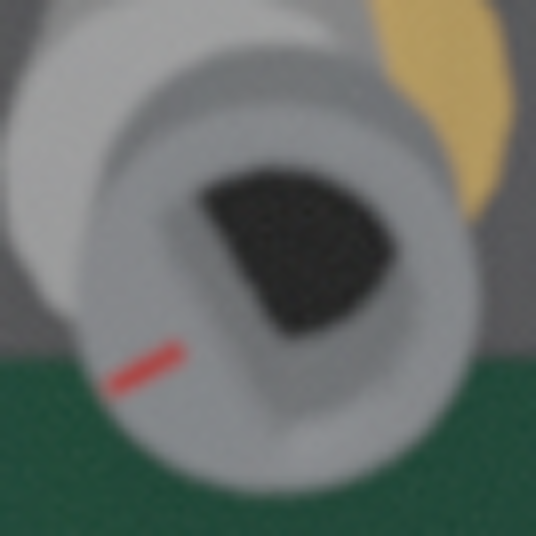

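Run:
```python
from h import *
i=np.load("c2.npy",allow_pickle=True).item()
r=onz(i,[(314.4,110.9),(314.7,194.5)],.012); h=onz(i,(314.5,271.6),.077)[0]; n=onz(i,[(313.5,101),(314,204.2)],.066)
sc=onz(i,[(220+75/2,125/2),(220+303/2,125/2),(220+90/2,539/2),(220+291/2,539/2)],.012)
print("rings",r,np.linalg.norm(r[0]-r[1]),"\nnose",n,np.linalg.norm(n[0]-n[1]),"\nhub",h,"\nscrews",sc.round(4))
d=r[0]-r[1];print("jig y heading dev",np.arctan2(-d[0],d[1]), "mid",r.mean(0),n.mean(0),"hubdist",np.linalg.norm((h-r.mean(0))[:2]))
c,_=ray(i,(0,0));print("cam",c)
for a,b in((sc[0],sc[2]),(sc[1],sc[3])):
    e=a-b;print(np.arctan2(-e[0],e[1]))
p=onz(i,[(280+112/8,235+388/8),(280+183/8,235+348/8)],.077);e=p[1]-p[0];e2=h-p.mean(0);print("socket heading",np.arctan2(e[1],e[0]),np.arctan2(e2[1],e2[0]))
```

```text
rings [[ 0.54065717  0.00189621  0.012     ]
 [ 0.54080703 -0.06161162  0.012     ]] 0.06350800421822259 
nose [[ 0.54056783  0.00190346  0.066     ]
 [ 0.54076989 -0.06210795  0.066     ]] 0.06401172516250601 
hub [ 0.54113233 -0.10491722  0.077     ] 
screws [[ 0.4986  0.0359  0.012 ]
 [ 0.583   0.0359  0.012 ]
 [ 0.4991 -0.1245  0.012 ]
 [ 0.5833 -0.1244  0.012 ]]
jig y heading dev 0.0023597248168560326 mid [ 0.5407321 -0.0298577  0.012    ] [ 0.54066886 -0.03010225  0.066     ] hubdist 0.07506058967658259
cam [ 0.5431513  -0.02966538  0.30600756]
0.002677122500031381
0.0024554227735207727
socket heading 0.5336515121268051 0.5503189199745346
```

```bash
cat >> h.py <<'E'
SEAT=np.array([.5407,-.0300]); JY=0.0025
def find_bar(f,kind="grey",near=None):
    hsv=cv2.cvtColor(f,cv2.COLOR_BGR2HSV); 
    m=((hsv[:,:,1]<75)&(hsv[:,:,2]>60)).astype(np.uint8)
    if kind=="plate": m=((hsv[:,:,1]<60)&(hsv[:,:,2]>110)|((hsv[:,:,0]>100)&(hsv[:,:,0]<130)&(hsv[:,:,1]>100))).astype(np.uint8)
    m[250:]=0
    m=cv2.morphologyEx(m,cv2.MORPH_OPEN,np.ones((3,3)))
    cs,_=cv2.findContours(m,cv2.RETR_EXTERNAL,cv2.CHAIN_APPROX_NONE)
    out=[]
    for c in cs:
        if cv2.contourArea(c)<2000: continue
        r=cv2.minAreaRect(c); out.append((cv2.contourArea(c),r,c))
    return out
def bar_pose(info,r,z):
    P=onz(info,cv2.boxPoints(r),z); c=P.mean(0)
    e=[P[1]-P[0],P[2]-P[1]]; L=[np.linalg.norm(x) for x in e]; k=int(np.argmax(L)); d=e[k]
    if d[1]<0:d=-d
    return c[:2],np.arctan2(-d[0],d[1]),sorted(L)   # yaw: deviation of long axis from +y
def view_bar(x,y,yaw,fn,kind="grey",ztop=.008,z=.145,ptp=True):
    off=.065
    R=Rdown(yaw); p=np.array([x,y,z])-off*R[:,0]
    (robot.move_ptp if ptp else (lambda a,b:robot.move_linear(a,frame=b,velocity=.3)))(p,R)
    i,f=snap("wrist",fn); o=find_bar(f,kind)
    for a,r,c in o: print(a,np.round(r[0],1),np.round(r[1],1),[np.round(v,4) for v in bar_pose(i,r,ztop)])
    return i,f,o
E
python3 - <<'E'
from h import *
i,f,o=view_bar(.424,.169,0,"d1.png")
print(robot.get_state()["time"])
E
```

```text
7019.0 [505.8 151.1] [ 54.7 140. ] [array([0.5738, 0.1688]), np.float64(-0.1114), array([0.0424, 0.1056])]
6205.0 [316.5 148.9] [ 49.6 133.4] [array([0.4239, 0.1707]), np.float64(-0.219), array([0.0376, 0.1022])]
2246.5 [193.3 123.7] [250.7  28.1] [array([0.3286, 0.1848]), np.float64(0.0219), array([0.0205, 0.1865])]
43690.5 [ 93.  124.5] [186. 249.] [array([0.2497, 0.1843]), np.float64(-0.1932), array([0.1345, 0.1896])]
4.7
```

View pics/d1.png

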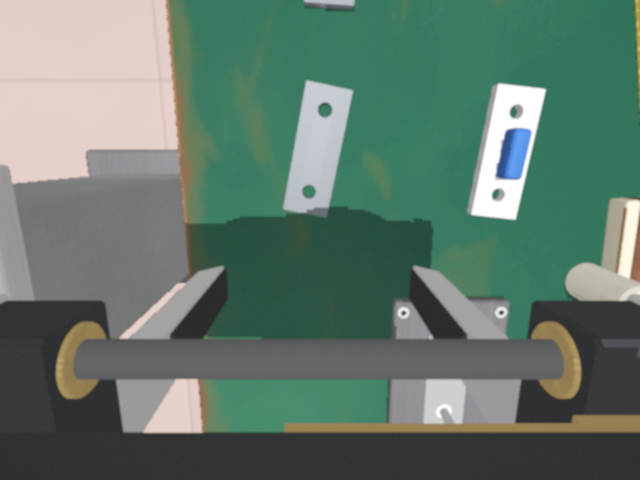

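Packet at (316,149), pose (0.424, 0.171), yaw −0.219, size about right. Grasping it.

```bash
cat >> h.py <<'E'
def st(msg=""):
    s=robot.get_state(); print(msg,"t",round(s["time"],2),"p",s["ee_pos"].round(4),"F",s["force"].round(1),"M",s["moment"].round(2),"op",round(s["opening"],4)); return s
def pick(c,yaw,zt=.021,zup=.13):
    R=Rdown(yaw)
    robot.move_ptp((c[0],c[1],.09),R)
    robot.move_linear((c[0],c[1],zt),velocity=.12)
    robot.gripper_to(.02); s=st("grip")
    robot.move_linear((c[0],c[1],zup),velocity=.25); return st("up")
E
python3 - <<'E'
from h import *
pick((.4239,.1707),-.219)
robot.move_ptp((SEAT[0],SEAT[1],.125),Rdown(JY))
st(); i,f=snap("wrist","e1.png")
E
```

```text
grip t 6.8 p [0.4239 0.1707 0.021 ] F [ 0.3 -0.4  0. ] M [-0.04  0.08 -0.08] op 0.0356
up t 7.38 p [0.4235 0.1711 0.1298] F [-0.2 -0.1 -1.5] M [-0.05  0.06  0.01] op 0.0355
 t 8.39 p [ 0.5402 -0.029   0.1243] F [-0.3  0.6 -2. ] M [-0.09  0.05  0.05] op 0.0354
```

View pics/e1.png

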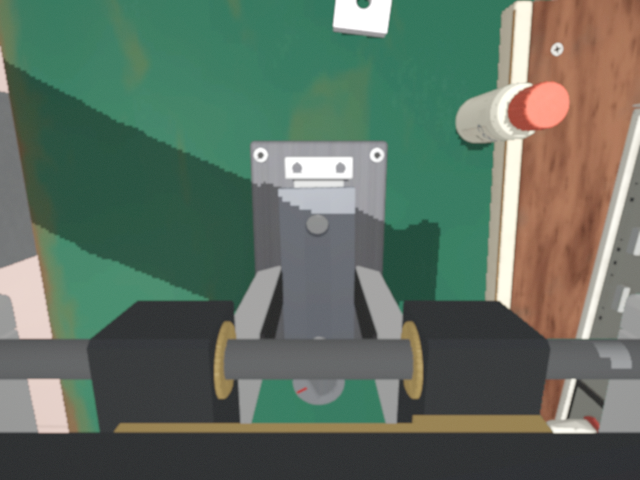

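The packet is in hand, with its +y hole at (317,224) and front edge at row 188. Checking the hole position against the nominal one.

```bash
cat >> h.py <<'E'
def hand_check(fn,zoff=-.013):
    robot.pause(.3); s=st(); i,f=snap("wrist",fn)
    P0=s["ee_pos"]; T=s["tool_rot"]
    exp=proj(i,P0+T@np.array([.032,0,-zoff]))[0]; 
    exps=proj(i,np.array([P0+T@np.array([x,y,-zoff]) for x,y in((.05,-.018),(.05,.018))]))
    print("expected hole px",exp.round(1),"front corners",exps.round(1))
    return i,f,exp,P0,T
E
python3 - <<'E'
from h import *
i,f,e,P0,T=hand_check("e2.png")
g=cv2.resize(f[170:250,270:370],None,fx=8,fy=6 if 0 else 7,interpolation=cv2.INTER_CUBIC); cv2.imwrite("pics/e2b.png",g)
E
```

```text
t 8.74 p [ 0.5406 -0.0293  0.125 ] F [ 0.4  0.6 -0.6] M [-0.05  0.07  0.07] op 0.0356
expected hole px [317.4 225.4] front corners [[279.2 187.8]
 [355.7 187.8]]
```

View pics/e2b.png

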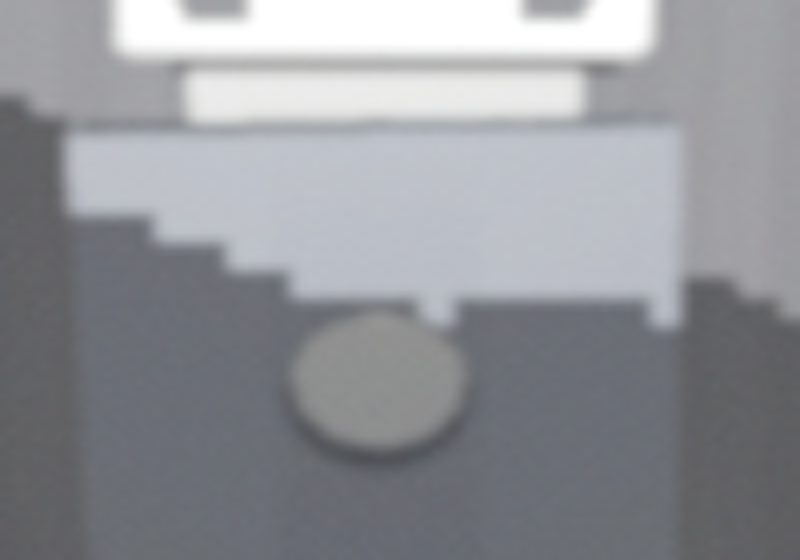

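```bash
cat >> h.py <<'E'
def lower(xy,z1,z2,yaw=JY,thr=12):
    R=Rdown(yaw)
    robot.move_linear((xy[0],xy[1],z1),frame=R,velocity=.1); robot.pause(.2); st("above")
    hit=robot.move_linear((xy[0],xy[1],z2),velocity=.04,threshold=thr); s=st(f"hit={hit}"); return hit,s
E
python3 - <<'E'
from h import *
lower(SEAT,.10,.0325)
E
```

```text
above t 9.39 p [ 0.5409 -0.0301  0.1004] F [ 0.6 -0.6 -1.3] M [-0.14  0.11  0.01] op 0.0356
hit=True t 11.01 p [ 0.5407 -0.03    0.033 ] F [-1.   0.9  7.5] M [ 0.05  0.37 -0.01] op 0.0358
```

```bash
cat >> h.py <<'E'
def release(xy,z=.125):
    robot.gripper_to(.07); robot.move_linear((xy[0],xy[1],z),velocity=.25); robot.gripper_to(.094)
E
python3 - <<'E'
from h import *
release(SEAT)
st()
i,f,o=view_bar(.435,.324,0,"d2.png")
np.save("d2.npy",i,allow_pickle=True)
st()
E
```

```text
t 12.81 p [ 0.5407 -0.03    0.1249] F [-0.2 -0.5  0. ] M [-0.08  0.08 -0.01] op 0.0941
6202.0 [319.4 149. ] [ 49.6 132.8] [array([0.4371, 0.3252]), np.float64(-0.0692), array([0.0376, 0.1018])]
6723.5 [505. 134.] [ 52. 138.] [array([0.5825, 0.3363]), np.float64(0.0983), array([0.0391, 0.1045])]
40378.0 [ 86.5 124.5] [173. 249.] [array([0.2555, 0.3389]), np.float64(-0.1941), array([0.125 , 0.1895])]
 t 14.03 p [0.4358 0.2577 0.1451] F [-0.1 -1.2 -0.8] M [-0.07  0.03 -0.03] op 0.0939
```

View pics/d2.png

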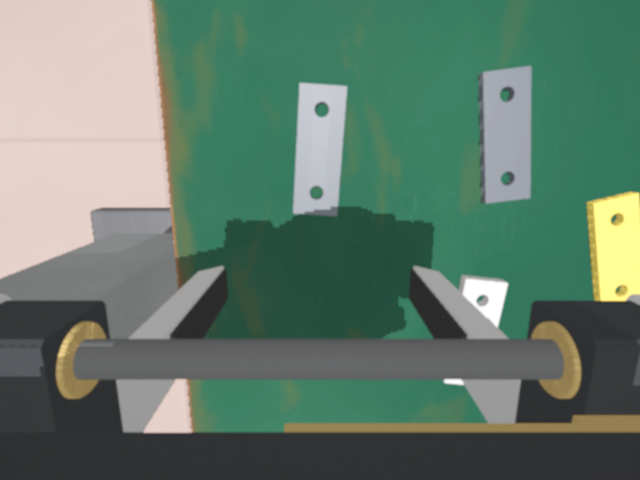

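Second packet at (319,149), size right, no fourth packet in sight. The yellow bar at right is the decoy.

Run:
```python
from h import *
pick((.4371,.3252),-.0692)
robot.move_ptp((SEAT[0],SEAT[1],.125),Rdown(JY))
i,f,e,P0,T=hand_check("e3.png")
g=cv2.resize(f[170:250,270:370],None,fx=8,fy=7,interpolation=cv2.INTER_CUBIC); cv2.imwrite("pics/e3b.png",g)
```

```text
grip t 16.12 p [0.4371 0.3252 0.021 ] F [-0.3 -0.8 -1. ] M [-0.04  0.12  0.  ] op 0.0356
up t 16.71 p [0.4367 0.3254 0.13  ] F [-0.7  0.4 -1.8] M [-0.05  0.06 -0.01] op 0.0353
 t 18.39 p [ 0.5408 -0.0294  0.125 ] F [-0.3 -0.9 -1.2] M [-0.09  0.07 -0.01] op 0.0355
expected hole px [317.6 225.5] front corners [[279.3 187.8]
 [355.8 187.9]]
```

View pics/e3b.png

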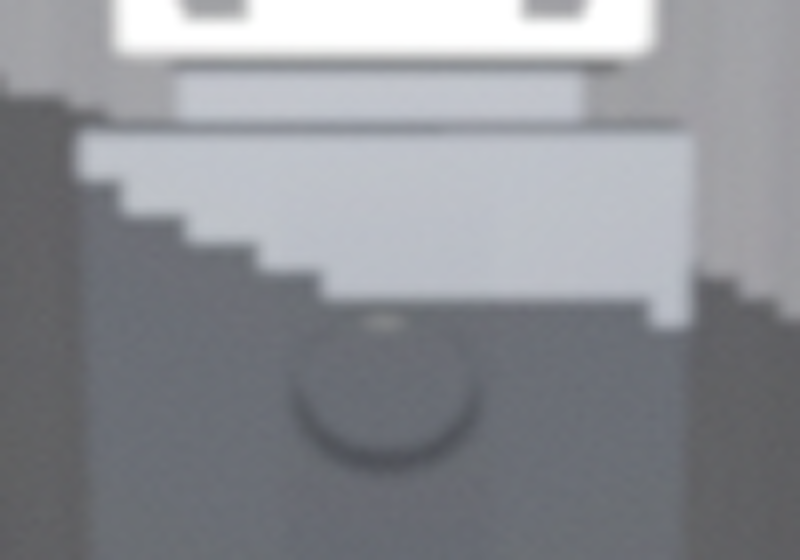

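The hole appears at (317.6, 224.7), which matches the expected position. Lowering it, then on to the third packet.

Run:
```python
from h import *
hit,s=lower(SEAT,.10,.0405)
if s["ee_pos"][2]<.0425:
    release(SEAT)
    i,f,o=view_bar(.583,.336,0,"d3.png")
    st()
```

```text
above t 19.04 p [ 0.5409 -0.0301  0.1004] F [ 0.6 -0.2 -1.5] M [-0.08  0.11 -0.01] op 0.0358
hit=True t 20.47 p [ 0.5407 -0.03    0.0409] F [-0.8  0.6  8.7] M [0.11 0.45 0.  ] op 0.035
6238.5 [317.6 149. ] [132.8  49.8] [array([0.5837, 0.3362]), np.float64(0.1341), array([0.0378, 0.1017])]
3036.0 [617.5  47. ] [94. 43.] [array([0.8067, 0.4107]), np.float64(0.1945), array([0.0312, 0.0653])]
 t 23.46 p [0.5834 0.2689 0.1452] F [ 0.  -0.4 -0.1] M [-0.06  0.09 -0.07] op 0.094
```

View pics/d3.png

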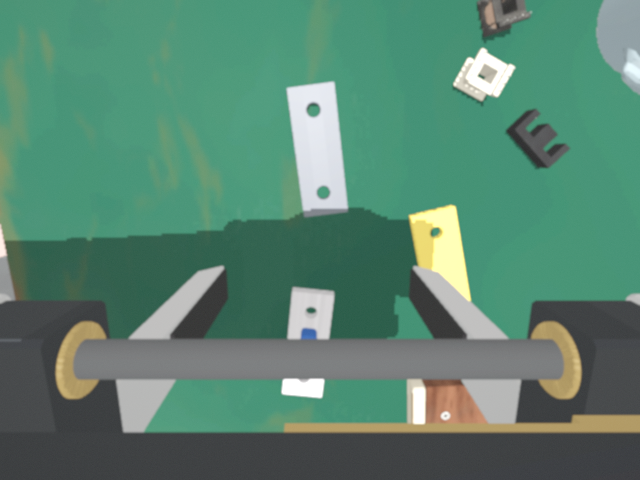

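Third packet at (318,149), pose (0.5837, 0.3362), yaw 0.134. Picking it and placing it with the same check.

Run:
```python
from h import *
pick((.5837,.3362),.1341)
robot.move_ptp((SEAT[0],SEAT[1],.125),Rdown(JY))
i,f,e,P0,T=hand_check("e4.png")
g=cv2.resize(f[170:250,270:370],None,fx=8,fy=7,interpolation=cv2.INTER_CUBIC); cv2.imwrite("pics/e4b.png",g)
```

```text
grip t 25.55 p [0.5837 0.3362 0.021 ] F [0.5 0.6 0.5] M [-0.01  0.06 -0.01] op 0.0355
up t 26.13 p [0.5834 0.3363 0.13  ] F [-0.4  0.4 -1.9] M [-0.08  0.07 -0.01] op 0.0357
 t 27.81 p [ 0.5408 -0.0295  0.1249] F [-0.2  0.5 -0.7] M [-0.09  0.09 -0.01] op 0.0354
expected hole px [317.4 225.4] front corners [[279.2 187.8]
 [355.7 187.9]]
```

View pics/e4b.png

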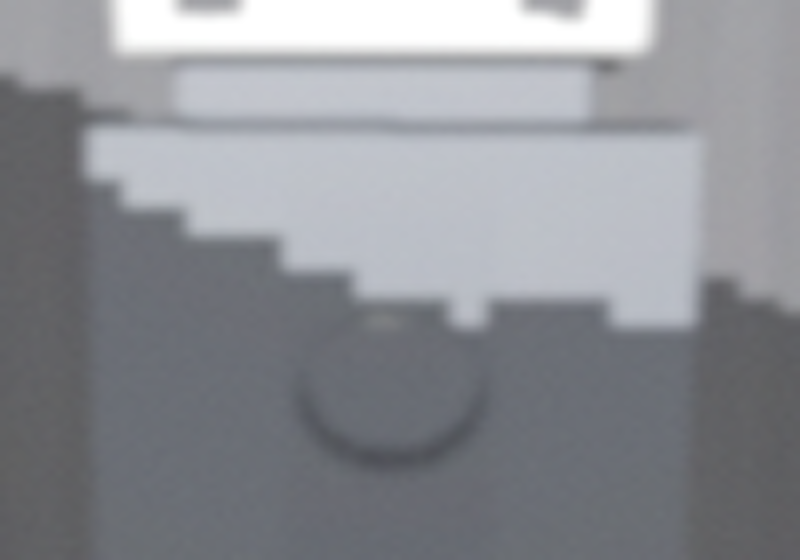

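Run:
```python
from h import *
hit,s=lower(SEAT,.10,.0485)
if s["ee_pos"][2]<.0505:
    release(SEAT,.13)
    i,f,o=view_bar(.574,.169,0,"d4.png",kind="plate",ztop=.010)
    hsv=cv2.cvtColor(f,cv2.COLOR_BGR2HSV); m=cv2.inRange(hsv,(100,120,40),(130,255,255)); m[260:]=0
    cs,_=cv2.findContours(m,0,1); c=max(cs,key=cv2.contourArea); r=cv2.minAreaRect(c); print("blue",r,bar_pose(i,r,.028))
    st()
```

```text
above t 28.46 p [ 0.5409 -0.0301  0.1004] F [ 0.2 -0.6 -1.3] M [-0.07  0.09 -0.01] op 0.0355
hit=True t 29.69 p [ 0.5406 -0.03    0.0489] F [-1.8  0.9  8.5] M [ 0.07  0.45 -0.01] op 0.0354
6415.0 [317.3 152.6] [ 50.8 134.1] [array([0.5734, 0.1688]), np.float64(-0.1279), array([0.0383, 0.1024])]
blue ((317.31707763671875, 155.14634704589844), (15.681279182434082, 48.81073760986328), 6.340191841125488) (array([0.57362286, 0.16871319]), np.float64(-0.11698034492951394), [np.float64(0.011392676689401733), np.float64(0.03509215993457838)])
 t 32.12 p [0.5739 0.1034 0.145 ] F [ 0.6 -0.4  0.6] M [-0.12  0.07 -0.  ] op 0.0939
```

View pics/d4.png

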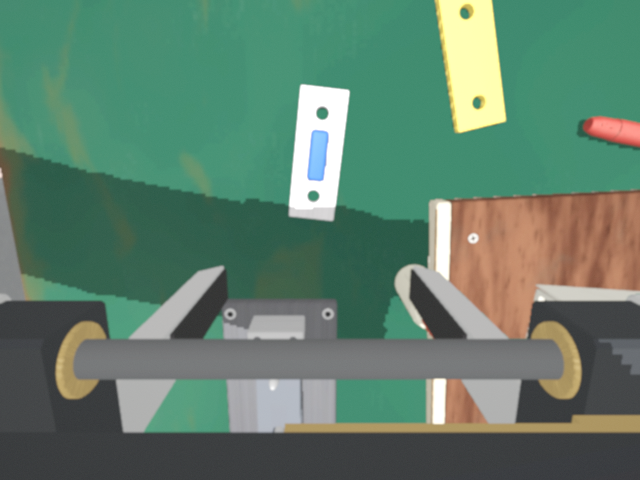

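Run:
```python
from h import *
pick((.5736,.1688),-.125,zt=.033,zup=.15)
robot.move_ptp((SEAT[0],SEAT[1],.145),Rdown(JY))
i,f,e,P0,T=hand_check("e5.png",zoff=-.023)
g=cv2.resize(f[160:260,260:370],None,fx=7,fy=6,interpolation=cv2.INTER_CUBIC); cv2.imwrite("pics/e5b.png",g)
```

```text
grip t 34.38 p [0.5736 0.1688 0.033 ] F [ 0.5 -0.8  0.5] M [-0.12  0.05  0.01] op 0.02
up t 34.99 p [0.5735 0.169  0.1502] F [-0.7 -0.8  0.6] M [-0.03  0.1  -0.06] op 0.0199
 t 36.12 p [ 0.5409 -0.0292  0.1449] F [ 0.5 -0.3 -0. ] M [-0.02  0.1   0.06] op 0.0198
expected hole px [317.5 221.7] front corners [[281.3 186. ]
 [353.8 186.1]]
```

View pics/e5b.png

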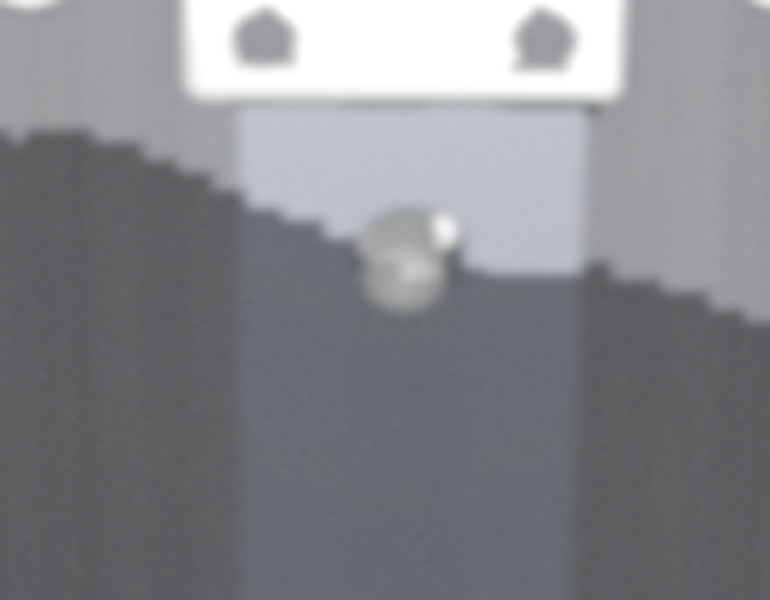

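I only closed the jaws to 20 mm and the grip is 14 mm wide, so the hand is empty. Going back to look and grasp again.

```bash
sed -i 's/robot.gripper_to(.02); s=st("grip")/robot.gripper_to(0.0); s=st("grip")/' h.py
python3 - <<'E'
from h import *
robot.gripper_to(.094)
i,f,o=view_bar(.574,.169,0,"d5.png",kind="plate",ztop=.010)
c,y,L=bar_pose(i,min(o,key=lambda v:abs(v[0]-6400))[1],.010)
pick(c,y,zt=.033,zup=.15)
robot.move_ptp((SEAT[0],SEAT[1],.145),Rdown(JY))
i,f,e,P0,T=hand_check("e6.png",zoff=-.023)
g=cv2.resize(f[160:260,260:370],None,fx=7,fy=6,interpolation=cv2.INTER_CUBIC); cv2.imwrite("pics/e6b.png",g)
E
```

```text
6416.0 [317.3 152.5] [ 50.8 134.2] [array([0.5734, 0.1688]), np.float64(-0.1279), array([0.0383, 0.1024])]
grip t 40.28 p [0.5734 0.1688 0.033 ] F [-0.1  0.4 -0.3] M [-0.05  0.04 -0.01] op 0.0138
up t 40.9 p [0.573  0.1691 0.1495] F [-0.5  0.6 -1.5] M [-0.1   0.07 -0.02] op 0.0137
 t 42.02 p [ 0.5409 -0.0292  0.1448] F [-0.4  0.2 -1.4] M [-0.    0.04  0.04] op 0.0139
expected hole px [317.5 221.6] front corners [[281.3 185.9]
 [353.8 186. ]]
```

View pics/e6b.png

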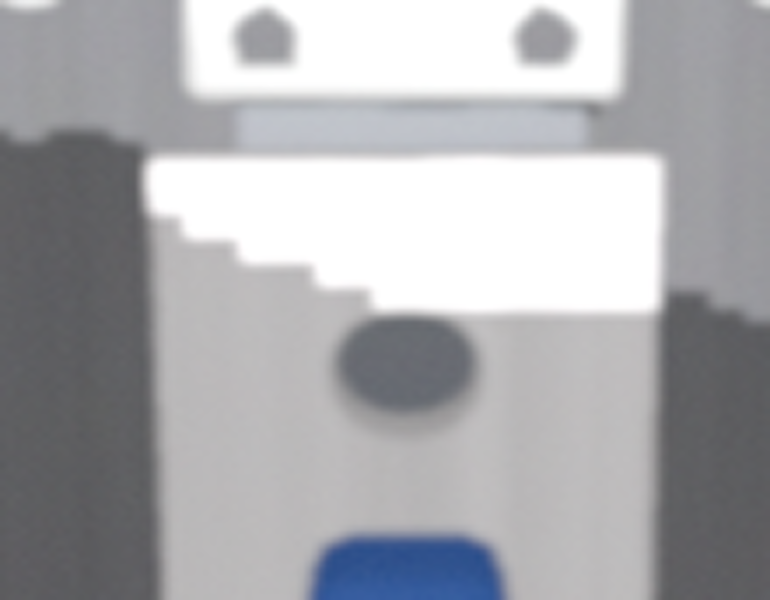

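The plate is held and its hole sits at (317.4, 221.2), as expected. Lowering.

Run:
```python
from h import *
hit,s=lower(SEAT,.12,.0683)
if s["ee_pos"][2]<.0705:
    robot.gripper_to(.04); robot.move_linear((SEAT[0],SEAT[1],.16),velocity=.25); robot.gripper_to(.094)
    # hook view: bar across
    robot.move_ptp((.592,-.27,.26),Rdown(np.pi/2)); robot.pause(.2)
    st(); i,f=snap("wrist","g1.png"); np.save("g1.npy",i,allow_pickle=True)
    i,f=snap("top","g1t.png")
    cv2.imwrite("pics/g1tb.png",cv2.resize(f[170:260,290:500],None,fx=3.8,fy=3.8,interpolation=cv2.INTER_CUBIC))
```

```text
above t 42.67 p [ 0.5409 -0.0301  0.1204] F [ 0.3  0.5 -2.5] M [-0.04  0.04  0.02] op 0.0137
hit=True t 43.9 p [ 0.5406 -0.0301  0.0689] F [-2.3 -0.   9.3] M [ 0.1   0.68 -0.05] op 0.0135
 t 47.75 p [ 0.5922 -0.2694  0.2598] F [-0.5 -0.3 -0.1] M [ 0.06 -0.06  0.01] op 0.0937
```

View pics/g1.png

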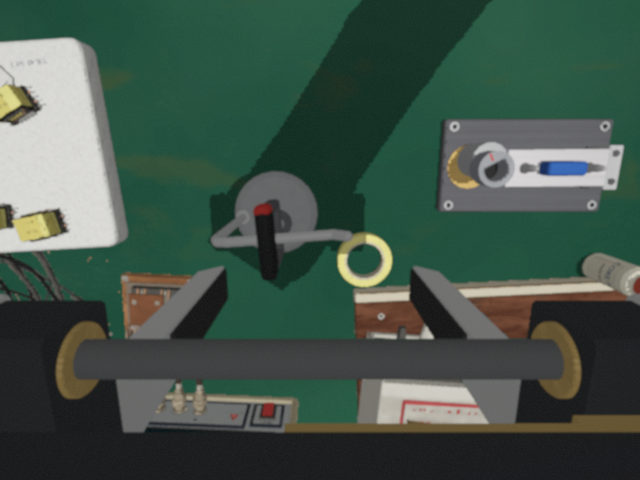

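View pics/g1tb.png

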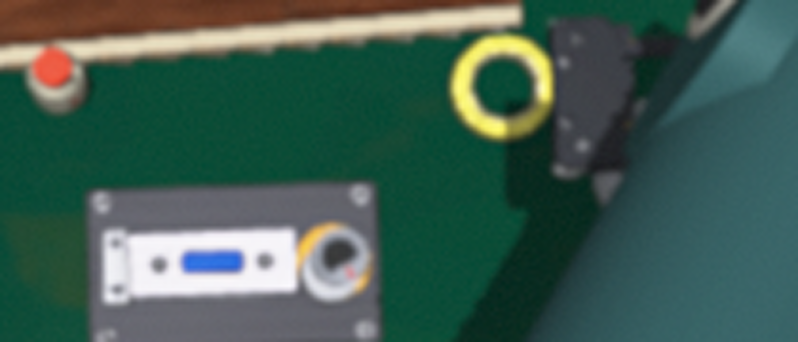

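Run:
```python
from h import *
i=np.load("g1.npy",allow_pickle=True).item()
p=onz(i,[(263,207),(268,278)],.162); print(p, p.mean(0)); print(onz(i,[(217,240),(350,235)],.144))
c=p.mean(0)
robot.move_ptp((c[0]-.06,c[1],.24),Rdown(-np.pi/2)); robot.pause(.3)
st(); i,f=snap("wrist","g2.png"); np.save("g2.npy",i,allow_pickle=True)
q=proj(i,c)[0]; print(q)
u,v=int(q[0]),int(q[1]); g=f[max(0,v-75):v+75,u-100:u+100]
cv2.imwrite("pics/g2b.png",cv2.resize(g,None,fx=4,fy=4,interpolation=cv2.INTER_CUBIC)); print(u-100,max(0,v-75))
```

```text
[[ 0.56414213 -0.30788857  0.162     ]
 [ 0.61714675 -0.30592856  0.162     ]] [ 0.59064444 -0.30690856  0.162     ]
[[ 0.59248473 -0.34703214  0.144     ]
 [ 0.58842265 -0.24415809  0.144     ]]
 t 50.64 p [ 0.5306 -0.3069  0.24  ] F [-0.2  0.4  0.2] M [0.01 0.1  0.02] op 0.0941
[318.81659881 162.51851612]
218 87
```

View pics/g2b.png

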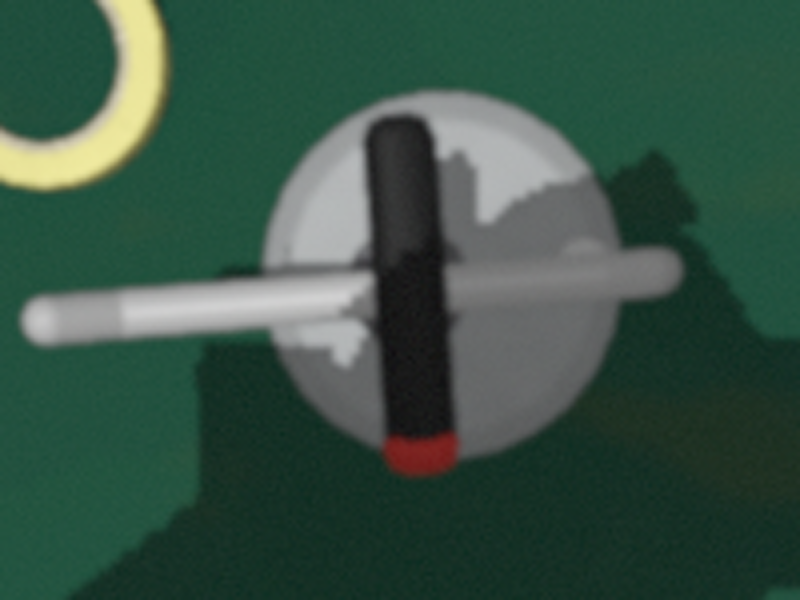

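Run:
```python
from h import *
i=np.load("g2.npy",allow_pickle=True).item()
def px(u,v): return (218+(u+.5)/4-.5, 87+(v+.5)/4-.5)
p=onz(i,[px(401,115),px(420,475)],.162); d=p[0]-p[1]; print("bar",p,np.linalg.norm(d),"mid",p.mean(0),"heading",np.arctan2(d[1],d[0]))
r=onz(i,[px(122,312),px(560,281)],.142); e=r[0]-r[1]; print("rod",r,"dev from y",np.arctan2(-e[0],e[1]))
t=onz(i,[px(40,320)],.156);print("tip",t, onz(i,px(660,272),.140))
print("foot",onz(i,px(441,275),.012))
```

```text
bar [[ 0.6192339  -0.30628585  0.162     ]
 [ 0.56320882 -0.30943642  0.162     ]] 0.056113601799797755 mid [ 0.59122136 -0.30786113  0.162     ] heading 0.05617569524732998
rod [[ 0.58871699 -0.25806791  0.142     ]
 [ 0.59401502 -0.33362036  0.142     ]] dev from y 0.07000919990008167
tip [[ 0.5878192  -0.24721922  0.156     ]] [[ 0.5955349  -0.35109355  0.14      ]]
foot [[ 0.59445844 -0.31642424  0.012     ]]
```

```bash
cat >> h.py <<'E'
KB=np.array([.5912,-.3079]); KH=.06; HUB=np.array([.5409,-.1051])
def yk(h): return h-np.pi/2   # tool yaw for key heading h
RD=np.array([-np.sin(.07),np.cos(.07)])
E
python3 - <<'E'
from h import *
robot.gripper_to(.05)
R=Rdown(yk(KH))
robot.move_ptp((*KB,.22),R); robot.move_linear((*KB,.19),velocity=.1); robot.pause(.2); st()
hit=robot.move_linear((*KB,.166),velocity=.06,threshold=8); st(hit)
robot.gripper_to(0); st("grip")
i,f=snap("scene","g3.png"); cv2.imwrite("pics/g3b.png",cv2.resize(f[200:330,380:500],None,fx=4.5,fy=4.5,interpolation=cv2.INTER_CUBIC))
E
```

```text
t 52.53 p [ 0.5913 -0.308   0.1905] F [-1.   0.  -0.1] M [-0.03  0.17 -0.04] op 0.05
False t 53.08 p [ 0.5911 -0.308   0.1659] F [-0.1 -0.7  0.3] M [-0.03  0.19 -0.05] op 0.0503
grip t 53.76 p [ 0.5912 -0.3079  0.1661] F [-0.  -0.1  0.9] M [-0.05  0.15 -0.02] op 0.0119
```

View pics/g3b.png

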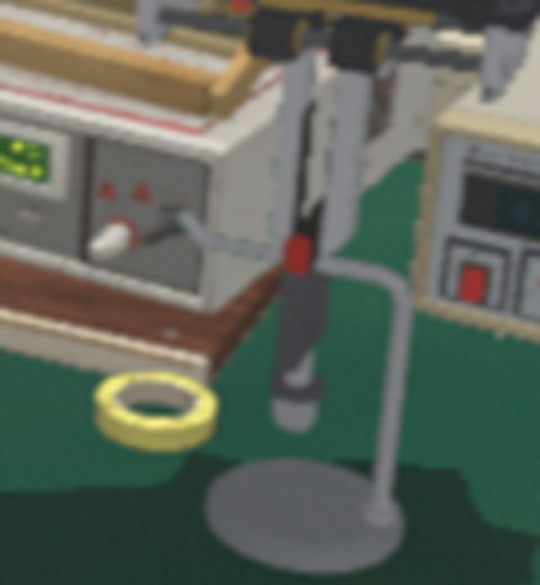

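Run:
```python
from h import *
robot.move_linear((*KB,.190),velocity=.08); st("lift")
p=KB+RD*.10
robot.move_linear((*p,.190),velocity=.12); st("out")
robot.move_linear((*p,.225),velocity=.15)
robot.pause(.2); i,f=snap("scene","g4.png"); cv2.imwrite("pics/g4b.png",cv2.resize(f[180:330,320:480],None,fx=4,fy=4,interpolation=cv2.INTER_CUBIC))
snap("wrist","g4w.png")
st()
```

```text
lift t 54.26 p [ 0.5914 -0.3079  0.1905] F [-0.1  0.2 -2.1] M [-0.02  0.16 -0.01] op 0.0114
out t 55.24 p [ 0.5841 -0.2089  0.1901] F [ 0.8  0.  -1.8] M [-0.02  0.14 -0.03] op 0.0117
 t 55.92 p [ 0.584  -0.2081  0.2245] F [-0.4  0.3 -1.3] M [-0.05  0.18 -0.03] op 0.0117
```

View pics/g4b.png

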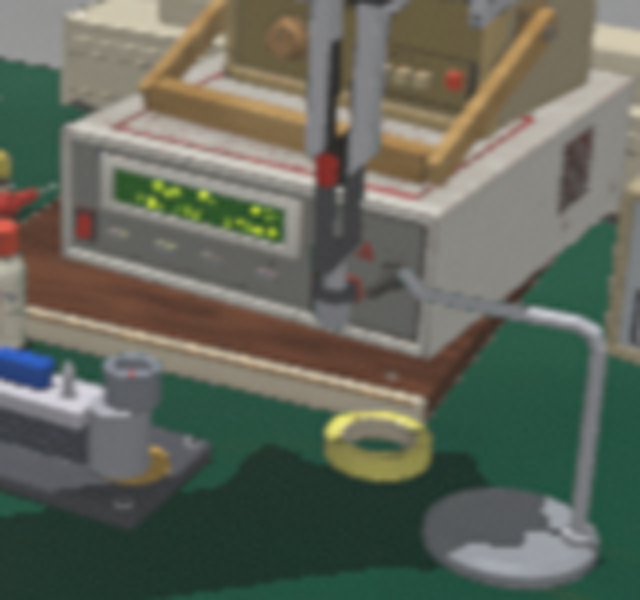

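View pics/g4w.png

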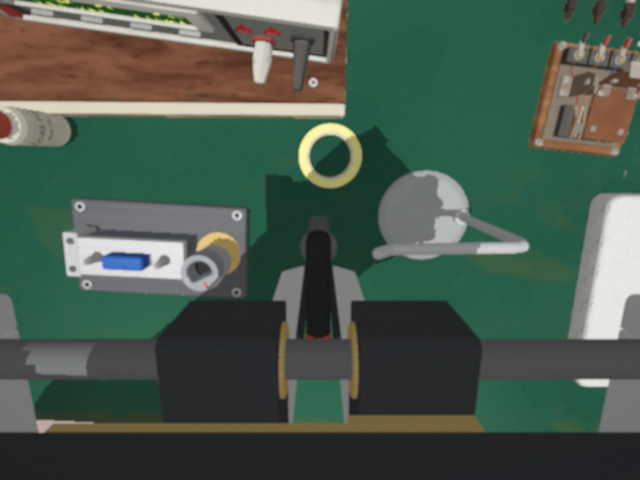

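Run:
```python
from h import *
i=robot.camera_info("wrist"); s=robot.get_state(); T=s["tool_rot"];P=s["ee_pos"]
P0=lambda x,y,z: proj(i,P+T@np.array([x,y,z]))[0].round(1)
print("far end",P0(.028,0,.004),"near",P0(-.028,0,.004), "shoulder top far",P0(.0135,0,.09),"shoulder bottom c",P0(0,0,.096),"shoulder far bottom",P0(.0135,0,.096))
f=cv2.imread("pics/g4w.png");cv2.imwrite("pics/g4wb.png",cv2.resize(f[200:345,280:360],None,fx=4,fy=4,interpolation=cv2.INTER_CUBIC))
```

```text
far end [318.9 237.3] near [318.7 347.7] shoulder top far [318.7 230.3] shoulder bottom c [318.7 246.9] shoulder far bottom [318.7 228.5]
```

View pics/g4wb.png

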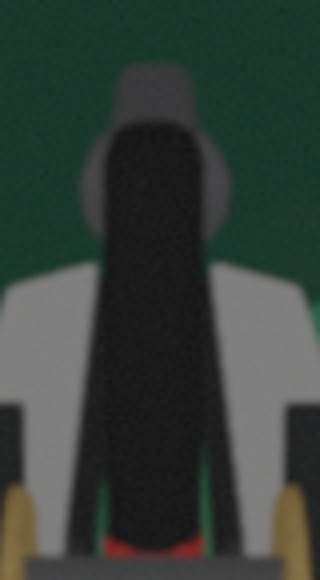

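Run:
```python
from h import *
i=robot.camera_info("wrist"); s=robot.get_state(); T=s["tool_rot"];P=s["ee_pos"]
P0=lambda x,y,z: proj(i,P+T@np.array([x,y,z]))[0].round(1)
for z in (.004,.013,.022,.04,.06,.07,.074): print(z,P0(.028,0,z),P0(.024,0,z))
```

```text
0.004 [318.9 237.3] [318.9 245.8]
0.013 [318.9 233.2] [318.8 241.2]
0.022 [318.8 229.5] [318.8 237.2]
0.04 [318.8 223. ] [318.8 230. ]
0.06 [318.8 216.9] [318.7 223.4]
0.07 [318.7 214.3] [318.7 220.5]
0.074 [318.7 213.3] [318.7 219.4]
```

The key hangs straight in the hand: the shoulder's centre is at row 246 against 247 expected. Moving over the cam with heading 0.54 and inserting.

Run:
```python
from h import *
R=Rdown(yk(.54))
robot.move_ptp((*HUB,.215),R)
robot.move_linear((*HUB,.200),frame=R,velocity=.08); robot.pause(.3); s=st("above"); print(s["qpos"].round(2))
snap("wrist","k0.png")
hit=robot.move_linear((*HUB,.172),velocity=.03,threshold=10); st(hit)
```

```text
above t 57.09 p [ 0.541  -0.1052  0.2001] F [ 0.5 -0.3 -1.5] M [-0.1   0.11 -0.03] op 0.0114
[-0.63  0.48  1.01  1.85 -0.46  1.07 -0.48]
True t 58.02 p [ 0.5409 -0.1053  0.1727] F [-1.8  0.3  9.2] M [0.07 0.56 0.03] op 0.0121
```

Home: the shoulder is seated at TCP z 0.1727, against 0.173 expected. Now turning clockwise in steps and watching the moment.

Run:
```python
from h import *
for h in (.34,.14,-.06):
    robot.move_linear((*HUB,.1732),frame=Rdown(yk(h)),velocity=.1); st(h)
```

```text
0.34 t 58.37 p [ 0.5409 -0.1051  0.173 ] F [-1.5  0.2 -1.3] M [-0.26  0.38 -0.11] op 0.0121
0.14 t 58.72 p [ 0.541  -0.1051  0.1732] F [-1.   0.8  1.2] M [0.03 0.49 0.03] op 0.0116
-0.06 t 59.07 p [ 0.541  -0.1051  0.1732] F [-1.   0.1  2. ] M [-0.    0.42 -0.03] op 0.0116
```

```bash
cat >> h.py <<'E'
def turn(hs):
    for h in hs:
        robot.move_linear((*HUB,.1732),frame=Rdown(yk(h)),velocity=.1); robot.pause(.25)
        s=robot.get_state(); T=s["tool_rot"]; yw=np.arctan2(T[1,1],T[0,1])+np.pi/2
        yw=(yw+np.pi)%(2*np.pi)-np.pi
        print(round(h,2),"act",round(yw,3),"Mz",s["moment"][2].round(3),"F",s["force"].round(1),"q7eff",s["effort"][6].round(3),"op",round(s["opening"],4),"t",round(s["time"],1))
        if abs(s["moment"][2])>.45: break
E
python3 - <<'E'
from h import *
turn([-.16,-.26,-.36,-.46,-.56,-.64])
i,f=snap("scene","k1.png");cv2.imwrite("pics/k1b.png",cv2.resize(f[220:320,280:400],None,fx=5,fy=5,interpolation=cv2.INTER_CUBIC))
snap("wrist","k1w.png")
E
```

```text
-0.16 act -0.158 Mz 0.035 F [-0.1  0.3  1.4] q7eff 0.061 op 0.0119 t 59.6
-0.26 act -0.258 Mz 0.047 F [ 0.4 -0.5  1. ] q7eff 0.044 op 0.0117 t 60.1
-0.36 act -0.358 Mz 0.045 F [-0.3  0.2  3.4] q7eff 0.027 op 0.0118 t 60.6
-0.46 act -0.458 Mz 0.09 F [ 0.3 -0.   2.3] q7eff 0.004 op 0.0113 t 61.1
-0.56 act -0.558 Mz 0.071 F [ 0.5 -0.3  2.4] q7eff -0.016 op 0.0117 t 61.6
-0.64 act -0.639 Mz 0.192 F [ 0.5 -0.2  2.9] q7eff -0.105 op 0.0119 t 62.1
```

View pics/k1b.png

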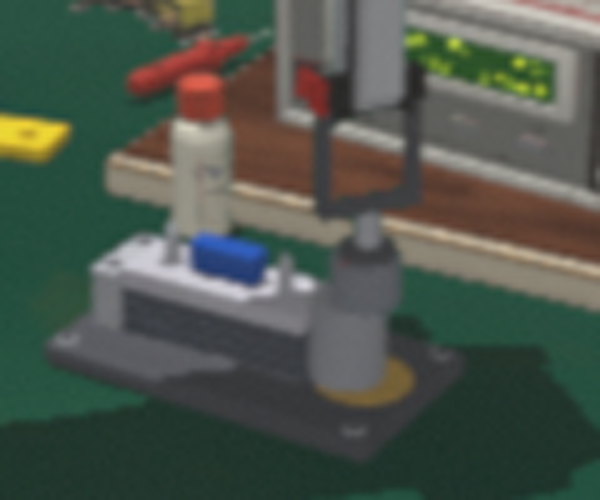

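View pics/k1w.png

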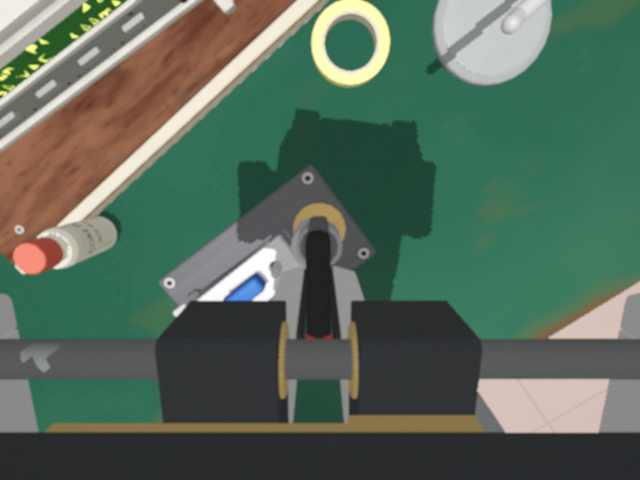

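The stack is filling up and the key is upright. The moment is rising as the cam meets the stack, so I'll continue in finer steps.

Run:
```python
from h import *
turn([-.69,-.74,-.79,-.84,-.89,-.94,-.99,-1.04])
```

```text
-0.69 act -0.689 Mz 0.257 F [ 0.9 -0.9  2. ] q7eff -0.207 op 0.0116 t 62.7
-0.74 act -0.739 Mz 0.315 F [ 0.4 -0.9  2.5] q7eff -0.285 op 0.0119 t 63.2
-0.79 act -0.789 Mz 0.363 F [ 0.1 -0.2  1.8] q7eff -0.339 op 0.0115 t 63.7
-0.84 act -0.839 Mz 0.434 F [ 1.3 -0.7  2.5] q7eff -0.405 op 0.0118 t 64.2
-0.89 act -0.889 Mz 0.48 F [ 0.5 -0.1  1.5] q7eff -0.45 op 0.0118 t 64.7
```

Run:
```python
from h import *
i,f=snap("wrist","k2w.png");cv2.imwrite("pics/k2wb.png",cv2.resize(f[150:345,220:420],None,fx=3,fy=3,interpolation=cv2.INTER_CUBIC))
```

```text
(no output)
```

View pics/k2wb.png

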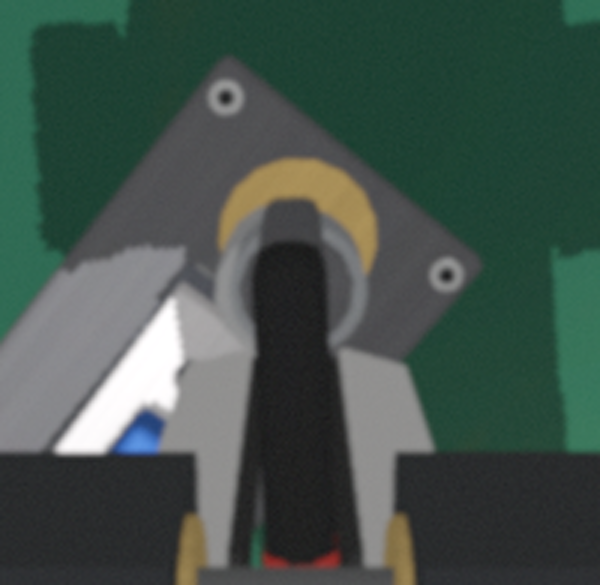

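```bash
cat > kk.py <<'E'
from h import *
def keyang(fn=None):
    i,f=snap("wrist",fn); s=robot.get_state()
    g=f.max(axis=2)[:,250:390]
    # black bar rows 240..325: find left/right edges of very dark run around centre
    pts=[]
    for v in range(238,300,2):
        row=g[v]<62; 
        c=68
        l=c
        while l>0 and row[l]: l-=1
        r=c
        while r<139 and row[r]: r+=1
        pts.append((v,250+(l+r)/2,r-l))
    return pts
E
python3 - <<'E'
from kk import *
f=cv2.imread("pics/k2w.png"); print(f[236:300:8,300:340:3].max(axis=2))
E
```

```text
[[126  92  36  30  29  31  30  34  31  47  80  85 123 127]
 [ 98  70  33  31  32  33  35  36  31  37  80  82  87 125]
 [112  69  28  33  34  33  38  32  34  30  75  77 100 128]
 [140 122  35  29  30  37  36  33  34  34  89 124 117  84]
 [145 137  47  33  32  33  31  33  33  33  60 125 143 138]
 [145  95  32  31  33  34  34  34  33  34  34  87 144 145]
 [141  55  33  34  34  37  33  34  31  32  37  53 140 145]
 [124  38  32  32  35  34  34  34  32  33  30  36 120 145]]
```

```bash
cat > kk.py <<'E'
from h import *
def edge(fn=None):
    i,f=snap("wrist",fn); g=f[234:258,296:341].max(axis=2).astype(float).mean(0)
    d=np.flatnonzero(g<58); l,r=d[0],d[-1]
    L=l-1+(g[l-1]-58)/(g[l-1]-g[l]); Rr=r+(58-g[r])/(g[r+1]-g[r])
    return 296+(L+Rr)/2, Rr-L
E
python3 - <<'E'
from kk import *
print(edge())
for h in (-.94,-.99,-1.04):
    robot.move_linear((*HUB,.1732),frame=Rdown(yk(h)),velocity=.1); robot.pause(.3)
    s=st(h); print(edge())
    if abs(s["moment"][2])>.75: break
E
```

```text
(np.float64(316.2310843041373), np.float64(24.408247039647154))
-0.94 t 65.32 p [ 0.5409 -0.1051  0.1732] F [ 1.9 -1.1  1.8] M [-0.2  -0.22  0.49] op 0.0118
(np.float64(315.9407756150994), np.float64(24.319535726322883))
-0.99 t 65.92 p [ 0.5409 -0.1051  0.1732] F [ 2.  -0.1  2. ] M [-0.16 -0.29  0.56] op 0.012
(np.float64(315.72112967766583), np.float64(24.285234561943255))
-1.04 t 66.52 p [ 0.5409 -0.1051  0.1732] F [0.8 0.3 1.7] M [-0.2  -0.33  0.53] op 0.0118
(np.float64(315.79278376736966), np.float64(24.273440298158828))
```

The key is still following the tool, with the bar edge shifting only about 0.2 px per step. So this is clamping torque and not yet the end stop. Continuing.

Run:
```python
from kk import *
for h in (-1.08,-1.12,-1.16,-1.20,-1.24):
    robot.move_linear((*HUB,.1732),frame=Rdown(yk(h)),velocity=.1); robot.pause(.3)
    s=st(h); print(edge("k3_%d.png"%(-100*h)),s["effort"][6].round(3))
    if abs(s["moment"][2])>.8: break
```

```text
-1.08 t 67.12 p [ 0.5409 -0.1051  0.1732] F [ 1.3 -0.7  1.3] M [-0.25 -0.35  0.53] op 0.0116
(np.float64(316.098324593107), np.float64(24.15771974582477)) -0.485
-1.12 t 67.72 p [ 0.5409 -0.1051  0.1732] F [ 2.  -0.8  2. ] M [-0.29 -0.39  0.58] op 0.0121
(np.float64(315.23447003914487), np.float64(23.570566094549836)) -0.58
-1.16 t 68.32 p [ 0.5409 -0.1051  0.1732] F [ 1.8 -0.9  0.8] M [-0.18 -0.49  0.72] op 0.0123
(np.float64(314.3961768765372), np.float64(23.172964166000767)) -0.665
-1.2 t 68.92 p [ 0.5409 -0.1051  0.1732] F [0.5 0.1 3.9] M [0.1  0.   0.59] op 0.0126
(np.float64(312.98989212440165), np.float64(22.98154171804756)) -0.605
-1.24 t 69.52 p [ 0.5409 -0.1051  0.1732] F [ 0.6 -0.2  6. ] M [0.13 0.02 0.75] op 0.0129
(np.float64(311.6739664498561), np.float64(23.18166211586417)) -0.716
```

Beyond about −1.08 the key stops following: the edge shifts 1.3 px per 0.04 rad and the moment rises from 0.53 to 0.75 N m. That's the end stop. I'll back off until the torque is gone, then pull the key.

Run:
```python
from kk import *
for h in (-1.19,-1.15,-1.11,-1.07):
    robot.move_linear((*HUB,.1732),frame=Rdown(yk(h)),velocity=.1); robot.pause(.25)
    s=st(h); print(edge("k4_%d.png"%(-100*h)))
    if abs(s["moment"][2])<.06: break
```

```text
-1.19 t 70.07 p [ 0.5409 -0.1051  0.1732] F [-0.3 -0.8  5.6] M [0.15 0.05 0.58] op 0.0124
(np.float64(313.30750262753656), np.float64(22.999029832646134))
-1.15 t 70.62 p [ 0.5409 -0.1051  0.1732] F [0.3 0.8 5.4] M [0.1  0.1  0.47] op 0.0127
(np.float64(314.4449902407287), np.float64(23.317566688353935))
-1.11 t 71.17 p [ 0.5409 -0.1051  0.1732] F [0.4 0.8 6.4] M [0.13 0.11 0.31] op 0.0122
(np.float64(315.6893003744779), np.float64(23.90913510010082))
-1.07 t 71.72 p [ 0.5409 -0.1051  0.1732] F [0.3 0.2 6.5] M [0.05 0.21 0.17] op 0.0117
(np.float64(316.82804175105156), np.float64(24.374450849041907))
```

Run:
```python
from kk import *
for h in (-1.03,-.99):
    robot.move_linear((*HUB,.1732),frame=Rdown(yk(h)),velocity=.1); robot.pause(.25)
    s=st(h); print(edge())
    if abs(s["moment"][2])<.06: break
hit=robot.move_linear((*HUB,.183),velocity=.03); st(hit)
robot.move_linear((*HUB,.215),velocity=.06); robot.pause(.2); st()
print(edge("k5.png"))
i,f=snap("scene","k5s.png");cv2.imwrite("pics/k5sb.png",cv2.resize(f[200:320,280:420],None,fx=5,fy=5,interpolation=cv2.INTER_CUBIC))
```

```text
-1.03 t 72.27 p [ 0.5408 -0.1052  0.1732] F [-0.4 -0.1  5.1] M [-0.02  0.21  0.01] op 0.0119
(np.float64(317.3526647745191), np.float64(24.55294859665721))
False t 72.79 p [ 0.5407 -0.1051  0.183 ] F [-0.7 -0.5 -7.6] M [-0.16  0.32  0.08] op 0.0116
 t 73.67 p [ 0.5408 -0.1051  0.2147] F [-0.2 -0.  -1.3] M [-0.01  0.11 -0.02] op 0.0117
(np.float64(317.6863802909912), np.float64(25.499850882985754))
```

View pics/k5sb.png

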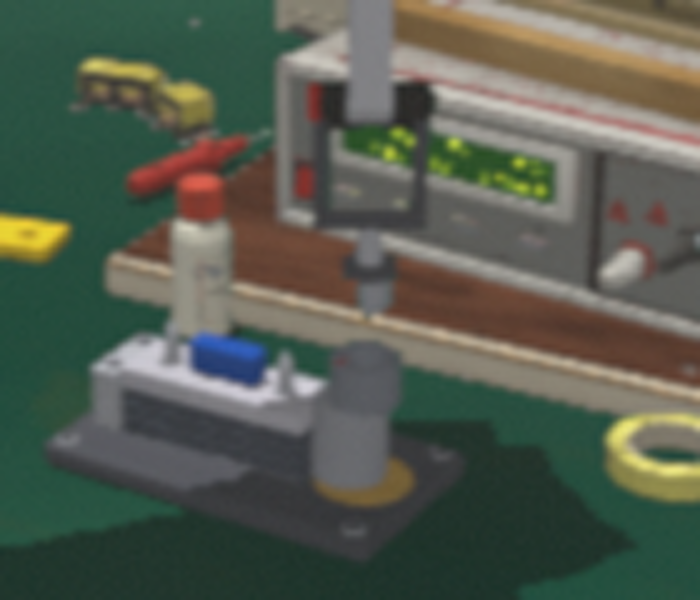

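View pics/k5.png

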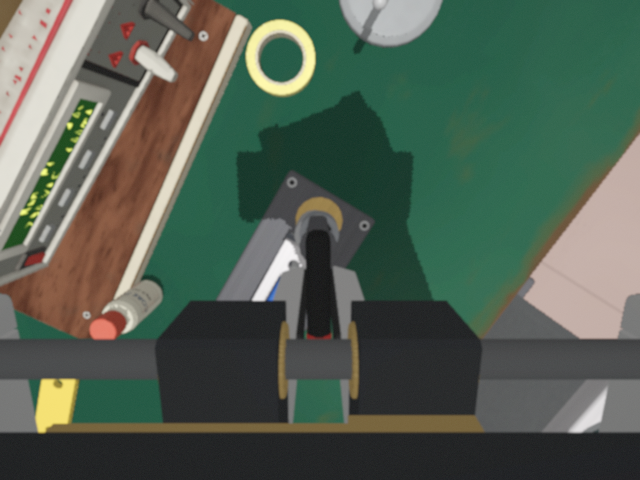

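Run:
```python
from h import *
p=KB+RD*.10
robot.move_linear((*HUB,.225)); robot.move_ptp((p[0],p[1],.225),Rdown(yk(KH))); robot.pause(.3); st()
i,f=snap("wrist","m1.png"); np.save("m1.npy",i,allow_pickle=True)
cv2.imwrite("pics/m1b.png",cv2.resize(f[190:310,55:255],None,fx=4,fy=4,interpolation=cv2.INTER_CUBIC))
cv2.imwrite("pics/m1c.png",cv2.resize(f[245:305,170:230],None,fx=9,fy=9,interpolation=cv2.INTER_CUBIC))
i,f=snap("top","m1t.png")
cv2.imwrite("pics/m1tb.png",cv2.resize(f[210:270,305:400],None,fx=8,fy=8,interpolation=cv2.INTER_CUBIC))
```

```text
t 75.38 p [ 0.5843 -0.2077  0.2249] F [-0.4 -0.  -1.7] M [-0.01  0.14  0.01] op 0.0116
```

View pics/m1b.png

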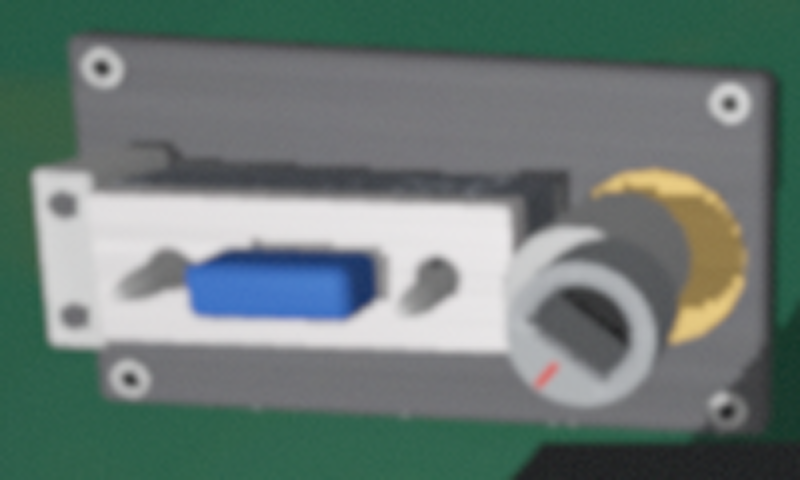

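View pics/m1c.png

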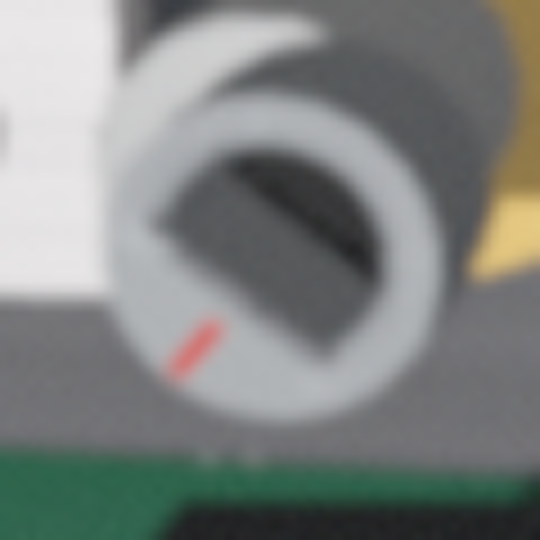

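View pics/m1tb.png

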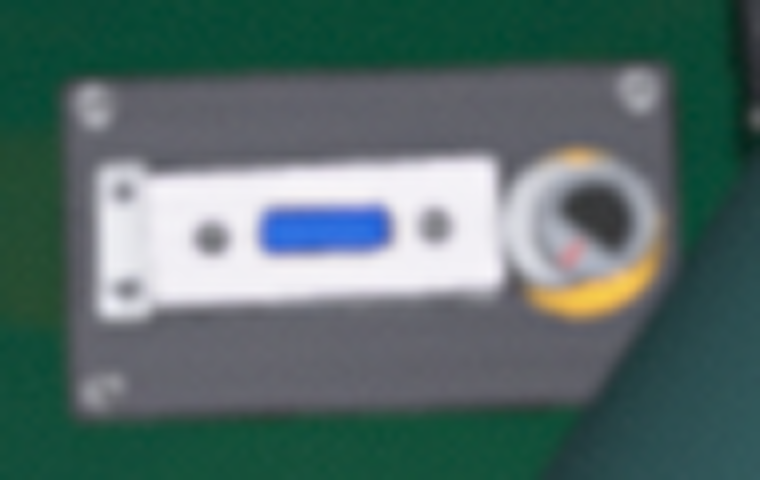

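Run:
```python
from h import *
i=np.load("m1.npy",allow_pickle=True).item()
px=lambda u,v:(170+(u+.5)/9-.5,245+(v+.5)/9-.5)
p=onz(i,[px(175,375),px(218,325),px(277,258)],.077); e=p[1]-p[0]; e2=p[2]-p[:2].mean(0)
print(p,np.arctan2(e[1],e[0]),np.arctan2(e2[1],e2[0]))
q=onz(i,[px(158,228),px(322,360)],.077); d=q[0]-q[1]; print("flat normal",np.arctan2(-d[0],d[1]))
```

```text
[[ 0.52791092 -0.09556789  0.077     ]
 [ 0.53340072 -0.09989497  0.077     ]
 [ 0.54070328 -0.10577948  0.077     ]] -0.6675069811382232 -0.6753519707952479
flat normal -0.67388998482854
```

The cam heading is now −0.673, so it turned 1.21 rad and the plate touches the stop. The key led by about 0.36 rad though, which is more than its play explains, so I can't be sure the end stop was reached. I'll put the key back in and push on, watching the red rim mark in the scene camera.

```bash
cat >> kk.py <<'E'
def sc(fn):
    i,f=snap("scene"); g=cv2.resize(f[260:300,330:375],None,fx=10,fy=10,interpolation=cv2.INTER_CUBIC); cv2.imwrite("pics/"+fn,g)
    h=f[260:300,330:375].astype(int); red=(h[:,:,2]-np.maximum(h[:,:,0],h[:,:,1])); m=red>18
    ys,xs=np.nonzero(m); w=red[m]
    if len(xs): print("red",(330+(xs*w).sum()/w.sum()).round(2),(260+(ys*w).sum()/w.sum()).round(2),len(xs), "exp z.077:",onz(i,(330+(xs*w).sum()/w.sum(),260+(ys*w).sum()/w.sum()),.077)[0].round(4))
    return g
E
python3 - <<'E'
from kk import *
a=sc("n0.png")
h=-.70
R=Rdown(yk(h))
robot.move_ptp((*HUB,.215),R)
robot.move_linear((*HUB,.200),frame=R,velocity=.08); robot.pause(.3); st("above"); sc("n0b.png")
hit=robot.move_linear((*HUB,.172),velocity=.03,threshold=10); st(hit)
b=sc("n1.png")
cv2.imwrite("pics/n01.png",cv2.hconcat([a[:,:390],b[:,:390]]))
E
```

```text
red 360.35 272.9 194 exp z.077: [ 0.542  -0.1259  0.077 ]
above t 77.02 p [ 0.541  -0.1051  0.2002] F [-0.   0.9 -1.6] M [ 0.    0.13 -0.02] op 0.0116
red 364.91 269.39 129 exp z.077: [ 0.5634 -0.1263  0.077 ]
True t 77.93 p [ 0.5408 -0.1052  0.1728] F [-1.8  0.4  9.2] M [0.19 0.65 0.  ] op 0.0117
red 365.48 270.18 119 exp z.077: [ 0.5605 -0.1293  0.077 ]
```

View pics/n01.png

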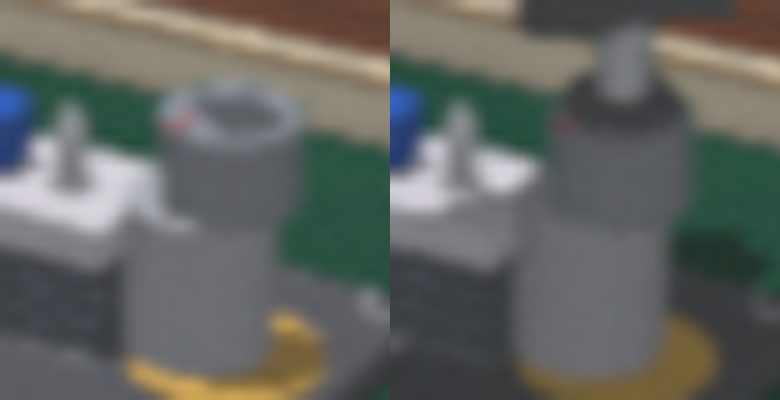

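```bash
cat >> kk.py <<'E'
def red(fn=None):
    i,f=snap("scene",fn); h=f[266:278,343:360].astype(int); r=h[:,:,2]-np.maximum(h[:,:,0],h[:,:,1]); r=np.clip(r-8,0,None)
    ys,xs=np.mgrid[266:278,343:360]
    if r.sum()==0: return None
    u,v=(xs*r).sum()/r.sum(),(ys*r).sum()/r.sum()
    P=onz(i,(u,v),.077)[0]; d=HUB-P[:2]
    return round(u,2),round(v,2),int(r.sum()),P[:2].round(4),"head",round(np.arctan2(d[1],d[0]),3)
E
python3 - <<'E'
from kk import *
print(red())
for h in (-.76,-.82,-.88,-.94,-1.0,-1.06,-1.12):
    robot.move_linear((*HUB,.1732),frame=Rdown(yk(h)),velocity=.1); robot.pause(.25)
    s=robot.get_state(); print(h,"M",s["moment"].round(2),"F",s["force"].round(1),edge()[0].round(2),red(),round(s["time"],1))
    if s["moment"][2]>.7: break
E
```

```text
(np.float64(356.6), np.float64(266.9), 20, array([ 0.5647, -0.1036]), 'head', np.float64(-3.077))
-0.76 M [0.06 0.58 0.01] F [-1.9  0.4 -2.9] 317.62 (np.float64(357.12), np.float64(266.71), 17, array([ 0.5663, -0.1041]), 'head', np.float64(-3.102)) 78.5
-0.82 M [0.17 0.62 0.02] F [-0.9 -0.1 -1.7] 317.63 (np.float64(357.11), np.float64(266.67), 18, array([ 0.5664, -0.104 ]), 'head', np.float64(-3.098)) 79.1
-0.88 M [ 0.18  0.65 -0.06] F [-1.7  0.1 -0.3] 317.62 (np.float64(356.65), np.float64(266.9), 20, array([ 0.5648, -0.1037]), 'head', np.float64(-3.082)) 79.7
-0.94 M [0.04 0.63 0.06] F [-0.1 -1.2  1.5] 317.47 (np.float64(357.11), np.float64(266.63), 19, array([ 0.5666, -0.1039]), 'head', np.float64(-3.094)) 80.3
-1.0 M [0.01 0.59 0.17] F [-1.5 -1.1  1. ] 316.89 (np.float64(357.25), np.float64(266.6), 20, array([ 0.5669, -0.1041]), 'head', np.float64(-3.103)) 80.9
-1.06 M [0.05 0.51 0.39] F [-0.2 -0.7  1.2] 315.73 (np.float64(357.06), np.float64(266.67), 18, array([ 0.5664, -0.1039]), 'head', np.float64(-3.094)) 81.5
-1.12 M [0.09 0.28 0.52] F [-0.2 -0.   1.6] 314.47 (np.float64(357.16), np.float64(266.63), 19, array([ 0.5667, -0.104 ]), 'head', np.float64(-3.098)) 82.1
```

The key turns free to −0.94, then the torque climbs at about 3.5 N m/rad. That's the same stiffness as when unwinding, so nothing is moving and the cam is hard against its stop. One more push, then back off and measure the heading again.

Run:
```python
from kk import *
for h in (-1.17,-1.22,-1.26):
    robot.move_linear((*HUB,.1732),frame=Rdown(yk(h)),velocity=.1); robot.pause(.25)
    s=robot.get_state(); print(h,"M",s["moment"].round(2),"F",s["force"].round(1),edge()[0].round(2),round(s["time"],1))
    if s["moment"][2]>.8: break
b=sc("n2.png"); a=cv2.imread("pics/n1.png"); cv2.imwrite("pics/n12.png",cv2.hconcat([a[:,:390],b[:,:390]]))
```

```text
-1.17 M [0.04 0.24 0.65] F [ 0.6 -0.7  1.1] 313.5 82.7
-1.22 M [0.04 0.18 0.79] F [-0.3 -0.4  2.7] 312.31 83.3
-1.26 M [0.07 0.06 0.83] F [0.5 0.3 2.8] 311.73 83.8
red 365.59 271.0 112 exp z.077: [ 0.5569 -0.1315  0.077 ]
```

View pics/n12.png

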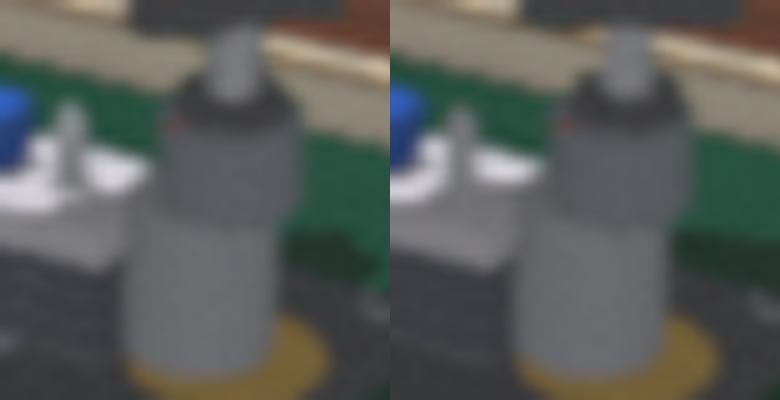

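The red mark stays put under torque. Backing off to mid-play, pulling out and measuring again.

Run:
```python
from kk import *
for h in (-1.1,-.95,-.86):
    robot.move_linear((*HUB,.1732),frame=Rdown(yk(h)),velocity=.1); robot.pause(.1)
st()
robot.move_linear((*HUB,.19),velocity=.03); st("out1")
robot.move_linear((*HUB,.225),velocity=.1)
p=KB+RD*.10
robot.move_ptp((p[0],p[1],.225),Rdown(yk(KH))); robot.pause(.3); st()
i,f=snap("wrist","m2.png"); np.save("m2.npy",i,allow_pickle=True)
cv2.imwrite("pics/m2c.png",cv2.resize(f[245:305,170:230],None,fx=9,fy=9,interpolation=cv2.INTER_CUBIC))
```

```text
t 85.09 p [ 0.5408 -0.105   0.1731] F [ 0.  -0.4 -1.6] M [ 0.05  0.59 -0.  ] op 0.0119
out1 t 85.8 p [ 0.541 -0.105  0.19 ] F [-0.5  0.1 -2.3] M [ 0.1   0.09 -0.04] op 0.0118
 t 87.55 p [ 0.5843 -0.2076  0.225 ] F [ 0.1  0.5 -1.5] M [-0.02  0.16 -0.01] op 0.0117
```

View pics/m2c.png

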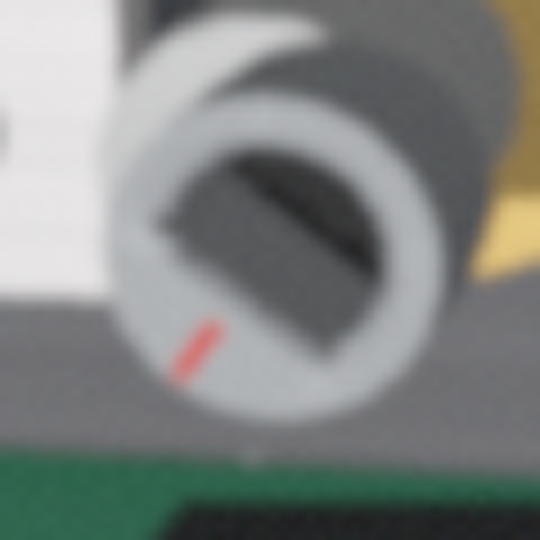

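View pics/m2.png

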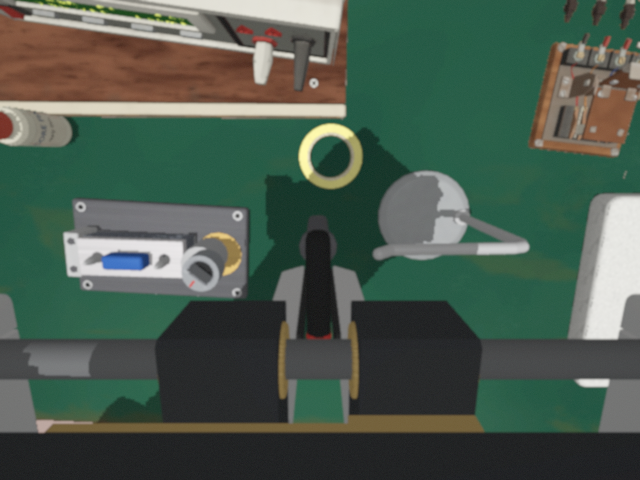

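The heading is unchanged within about 0.03 rad under 0.83 N m, so the end stop is confirmed. Hanging the key back by the reverse path.

Run:
```python
from h import *
R=Rdown(yk(KH+.004)); p=KB+RD*.10; k=KB+RD*.005
robot.move_linear((*p,.190),frame=R,velocity=.1); robot.pause(.2); st()
hit=robot.move_linear((*k,.190),velocity=.1,threshold=8); st(hit)
if not hit:
    hit=robot.move_linear((*k,.1645),velocity=.03,threshold=5); st(hit)
i,f=snap("scene","o1.png"); cv2.imwrite("pics/o1b.png",cv2.resize(f[200:330,380:500],None,fx=4.5,fy=4.5,interpolation=cv2.INTER_CUBIC))
```

```text
t 88.3 p [ 0.5845 -0.2083  0.1906] F [-0.9 -0.2 -0.7] M [-0.04  0.14 -0.01] op 0.0118
False t 89.4 p [ 0.5911 -0.3022  0.19  ] F [-0.2  0.7 -2. ] M [0.   0.16 0.01] op 0.0115
True t 90.15 p [ 0.5907 -0.3028  0.166 ] F [-0.5 -0.2  7.4] M [ 0.22  0.41 -0.03] op 0.0118
```

View pics/o1b.png

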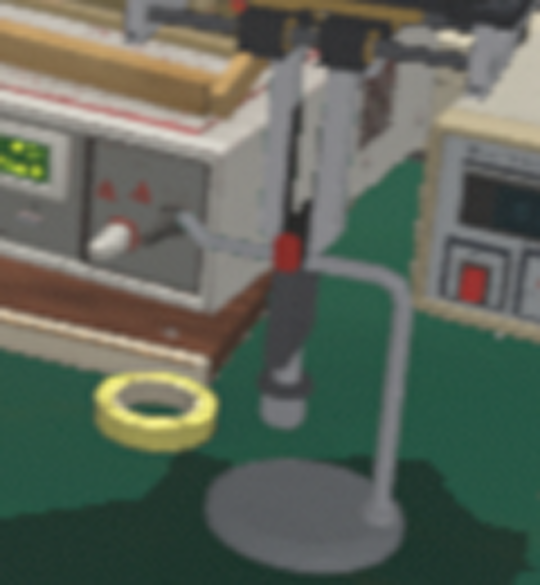

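The key rests on the rod at TCP z 0.166, the height it was taken from. Releasing slowly, retreating and checking everything.

Run:
```python
from h import *
k=KB+RD*.005
robot.gripper_to(.045); robot.pause(.3)
robot.move_linear((*k,.23),velocity=.1)
robot.move_ptp((.5407-.0,.02,.24),Rdown(np.pi)) if robot.ik((.5407,.02,.24),Rdown(np.pi)) is not None else None
robot.pause(.5); st()
i,f=snap("scene","p1.png"); cv2.imwrite("pics/p1b.png",cv2.resize(f[220:330,270:480],None,fx=3.8,fy=3.8,interpolation=cv2.INTER_CUBIC))
i,f=snap("wrist","p2.png")
```

```text
t 94.31 p [0.5407 0.0199 0.24  ] F [ 0.3 -0.4 -0.3] M [0.01 0.11 0.02] op 0.0445
```

View pics/p1b.png

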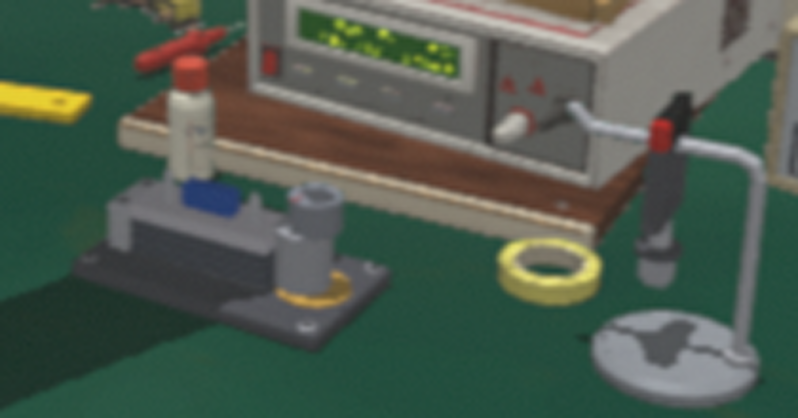

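View pics/p2.png

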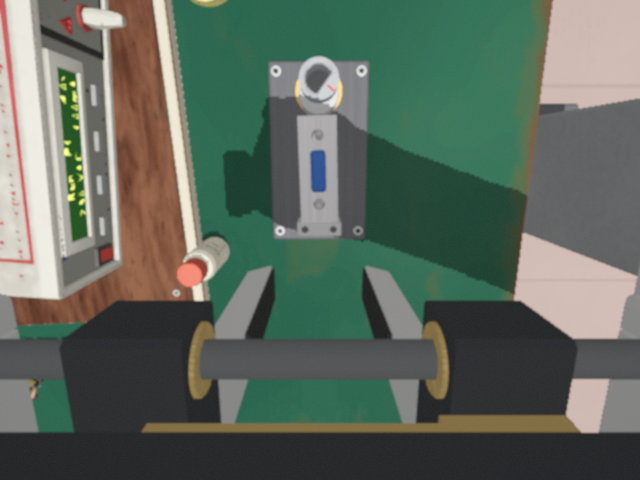

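Run:
```python
from h import *
i,f=snap("wrist"); hsv=cv2.cvtColor(f,cv2.COLOR_BGR2HSV); m=cv2.inRange(hsv,(105,120,40),(130,255,255)); m[:130]=0;m[215:]=0;m[:,:290]=0;m[:,350:]=0
c=max(cv2.findContours(m,0,1)[0],key=cv2.contourArea); print("plate rel seat mm",((bar_pose(i,cv2.minAreaRect(c),.064)[0]-SEAT)*1000).round(1))
print(onz(i,[(301,116),(337,116),(298,222)],.046))
robot.sign_off(); st()
```

```text
plate rel seat mm [0.9 0.5]
[[ 0.55685118 -0.07826254  0.046     ]
 [ 0.52371709 -0.07828588  0.046     ]
 [ 0.5607679   0.02087584  0.046     ]]
the job is handed in; nothing more can be done
the job is handed in; nothing more can be done
```

The core is built and clamped, the key is back on its hook, and I handed the job in at about 94 s of the 208 s allowed.

- **Stack:** All three packets on the bench went over the pins, then the pressure plate. Each came down at its expected height, within 0.1–0.2 mm. The yellow bar was left alone. My first grasp of the plate came up empty because I had not closed the jaws far enough; I grasped it again and it held.
- **Cam:** I turned it clockwise with the key and took the key out. The key had led the cam by about 0.36 rad, more than I expected from its play, so I put it back in and turned again. The heading stayed at −0.67 rad (1.21 rad turned in all), repeating within about 0.03 rad against a moment of 0.83 N m. I take that as the end stop, but the joint angle itself could not be read.
- **Last checks:** The key hangs by its handle on the rod, and the pictures show the plate lying against the stop. The plate measured +0.5 mm along y from the seat, against a nominal +1 mm, which is within the accuracy of that view. The bottle and tape look undisturbed in the pictures; I did not measure them again.

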